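# Pack the sample bottles and latch the transport drum

## Task

Pack all the capped sample bottles from the mat into the round transport drum, standing upright on its floor in a hexagonal pattern: one in the middle, the others in a ring round it. Then swing the drum's hinged lid fully shut, hook the latch's claw over the keeper on the lid's edge, and swing the red lever down over centre until it lies fully home. Leave the well plate, the tip box and the wash bottle where they are.

Things in the scene. Friction and masses are not known exactly. Their poses are not given: they have to be found in the camera images.
- drum: round light-grey transport drum, fixed to the bench, open on top: 174 mm across outside, 163 mm clear inside, rim 98 mm and inner floor 8 mm above the bench. Origin: centre of its underside, on its axis; z up, own -x towards the latch side, own +x towards the lid's hinge. Seven bottles fit only as one in the middle and six round it, ring radius about 53 mm, 2 to 3 mm of play between them
- lid (a joint): angle of the blue lid (174 mm across, 34 mm deep, 0.3 kg): 0 shut, grows as it opens upward, stop at 1.9. Its hinge is stiff: the lid stays where it is left and takes about 4 N at the free edge to move. Shut, its flat top is 132 mm above the bench. Pulled down by the latch it reads a shade below 0
- lid_hinge (a point): middle of the lid's hinge axis, 91 mm from the drum's axis on its +x side, 98 mm above the bench; the axis runs along the drum's y. With the lid shut its flat outer top lies 34 mm above the hinge and its free edge 178 mm from the hinge towards the latch
- lid_handle (a point): middle of the black carrying handle on top of the lid: a bar 12 mm thick, 96 mm long along the drum's y, its centre 32 mm above the lid's flat top, over the middle of the lid (91 mm from the hinge axis)
- keeper (a point): J-shaped steel keeper, 20 mm wide along the drum's y, on the lid's free edge. Point: middle of its groove, where the claw bar's centre sits when the bar rests on the ledge. Groove 14 mm wide, open at the top; on its outer side a lip, 5 mm thick, its face 7 mm from the point, its top 4 mm above it. Lid shut: axes as the drum's, 97 mm from the drum's axis, 108 mm above the bench
- lever (a joint): angle of the latch's red lever: 0 fully home (hanging down), grows as it swings outward and up, 1.57 level, stop at 2.4. Stays where it is left. With the claw hooked it stiffens on the way down (up to 5 N near its end), passes over centre at about 0.2 and then stays home
- lever_pivot (a point): the lever's pivot on the drum's side, 103 mm from the drum's axis, 68 mm above the bench; its axis runs along the drum's y. The lever is a plate 22 mm wide, 4 mm thick; when home it runs from 2 to 52 mm below the pivot, its outer face 10 mm outward of the pivot, with a lip at its end that stands out 9 mm more
- lever_end (a point): point in the lever's outer face near its end, 45 mm below and 10 mm outward of the pivot when home; moves with the lever
- claw (a joint): angle of the claw about its pin on the lever: 0 as when latched, grows as the claw swings outward, away from the lid. It stays where it is left
- claw_pin (a point): the claw's pin, on the lever, 10 mm from the lever's pivot: just below the pivot when the lever is home, outward of it when the lever is level. So the claw's bar can be led anywhere between 39 and 57 mm from the lever's pivot, the lever following (6 to 8 N)
- claw_bar (a point): centre of the claw's cross bar (6 mm thick, along the drum's y), which hooks into the keeper; 48 mm from the pin. Two straps straddle the lever and carry the bar; dark bosses, 12 mm in diameter, 32 mm over both, end it: pinch these along the drum's y. Lead it over the lip 9 to 14 mm above the keeper point, then down into the groove; the lever then follows down to 1.0 to 1.5
- mat: the thin pale blue mat, 320 by 300 mm, on which the bottles stand at the start; flat on the bench
- bottle1_mid (a point): a capped sample bottle, white with a blue cap, 112 mm tall, 0.13 kg, heavy at the foot; there are five to seven (an absent one reads None). Body 50 mm in diameter up to 58 mm, then a shoulder narrowing to 24 mm at 78 mm; cap 28 mm in diameter, from 84 to 112 mm above its foot, by which it is best held. The point is on its axis, half-way up (56 mm above its foot); z along the axis
- bottle2_mid (a point): another bottle, the same as bottle1
- bottle3_mid (a point): another bottle, the same as bottle1
- bottle4_mid (a point): another bottle, the same as bottle1
- bottle5_mid (a point): another bottle, the same as bottle1
- bottle6_mid (a point): another bottle, the same as bottle1
- bottle7_mid (a point): another bottle, the same as bottle1
- plate: a clear 96-well plate, 128 by 86 by 14 mm, a bystander: not to be moved. Origin: centre of its underside
- tip_box: a grey box of pipette tips with a yellow lid, 122 by 84 by 68 mm, a bystander: not to be moved. Origin: centre of its underside
- wash_bottle: a clear squeeze bottle with a red cap and spout, 60 mm across, 168 mm tall, a bystander: not to be moved. Origin: centre of its underside

How it is judged:
By the outcome, as a careful person would: the job done as asked, in the order asked, and still so for the second after the job is handed in, with the robot touching nothing.
Of bottle1, bottle2, bottle3, bottle4, bottle5, bottle6, bottle7 only 5 to 7 are there at a start; the rules pass over those that are not, and their reading is None.
At some moment in a run one of bottle1, bottle2, bottle3, bottle4, bottle5, bottle6, bottle7 may be knocked a few centimetres aside while the robot is not near it.
It also fails if it takes over 210 s, if anything falls off the work surface, if the arm or the gripper's body presses on something with over 40 N, if the wrist force passes 120 N, or if a joint passes its speed limit or range.

## Robot

A 6-joint arm with a two-finger parallel gripper is mounted at the origin on the work surface. World frame = base frame: x ahead of the robot, y to its left, z up, the work surface at z = 0. Lengths are in m, angles in rad, forces in N, time in s.
With the tool pointing down it reaches from about 0.25 to 0.775 m from the base axis. Payload 4 kg.
Tool frame: the origin (TCP) lies on the centre line of the jaws, within the pads' length; the fingertips stand 14 mm ahead of it and the grasp point (between the pads) lies 5 mm behind it (robot.tcp_to_tips is the distance from the TCP to the fingertips, in m); z points along the fingers, y is the line along which they close (so a half turn about z gives the same grasp; the last joint's range is limited). The gripper opens to 94 mm and grips with 3 to 60 N. Pads are 16 mm wide; open, the fingers measure 119 mm over their backs; the gripper's body (75 mm by 177 mm) begins 78 mm behind the grasp point.
Start: joints at [1.097, 0.087, 1.371, -0, 1.684, -0.103], TCP at [0.199, 0.513, 0.22] pointing down, gripper open.
Joint ranges: [-3.1, 3.1], [-0.76, 2.03], [0.27, 2.55], [-1.08, 4.22], [0.17, 2.65], [-2.57, 2.57]. Speed limits (rad/s): [2.79, 2.79, 3.14, 3.14, 3.14, 3.14].

## Interface

Orientations are given as [roll, pitch, yaw] about the fixed x, y, z axes, in that order (R = Rz(yaw) Ry(pitch) Rx(roll)).
In Python, from bench import robot gives the robot as it stands.
- The arm moves only by the tool carry_out, never from a script. Its argument "increments" is a list of rows, each a list of 3 entries, a list of its own where there are three numbers: the closure in counts, from 0 (fully open) to 255 (shut), then the shift along the tool's x, y, z in mm, then the turn about the tool's z in degrees. In form: [[fingers, [dx, dy, dz], twist], ...]. A call has 1 to 8 rows; each row shifts and turns the commanded pose from where the row before left it, along the tool's axes as they then stand; what a row does not reach is not made up. A row lasts 1/10 s, in which the tool goes at most 50 mm and 8.59 degrees, less where a joint would pass 70% of its speed; a pose out of reach is approached as far as the arm can. A call with a gripper value outside its range is refused whole. The fingers move at their own pace and stop on an object; the grip force is fixed at half the most. Time passes only in rows, so rows that do not move let the fingers close. It gives the time, the measured TCP pose, the force, the opening and the grip force at its end, in the units of the state.
- robot.get_obs(): the state, without advancing time (a new reading comes with each control period).
- robot.snapshot(name): name is "side" or "top" or "wrist"; returns the picture (480x640x3 uint8, blue, green, red); there is no depth.
- robot.get_calibration(name): a dict with "vfov" (degrees; the focal length in pixels is half the picture's height over the tangent of half this angle, whatever the lens; pixels are square), "cx", "cy" (the principal point, pixels), "k1" (the pictures are not rectified: a ray, as slopes to the right and down, at radius r is drawn at 1 + k1 r^2 times it, then the intrinsics apply), "T" (4x4, takes a point from camera to world coordinates). Camera axes: x right, y down, z forward; pixel columns grow to the right and rows downward; lengths in m; the calibration is good to about 2 mm. A picture is of the moment at which its call begins: read the wrist's pose just before it. get_calibration takes no time and is no camera call; for the wrist camera it gives the pose at the moment of the call.
- robot.close_job(): hands the job in; it is judged then, once.
The state is a dict: "time": time; "joint_positions": joint angles; "qvel": joint speeds; "joint_torque": joint torques, N m; "tool_pos": TCP position; "ee_rot": TCP orientation; "wrist_force": force on the tool from outside, world axes, zero at the start; "wrist_torque": the same for the moment, N m; "width": finger opening in m; "finger_force": force on a finger pad.
Only numpy, scipy, OpenCV 4.12 (cv2) and the standard library are available. Lean on these libraries where they do the work, as an engineer would, in place of code of your own. Each camera call takes 0.05 s, during which the arm holds its last target. There are 200 camera calls.

## Working session

There is one attempt and no reset: what is moved stays moved. The work goes in short steps, Python scripts to look and compute and a tool call to move; the robot and the scene stay as the last step left them, time stands still between calls to the robot, and variables do not carry over. Pictures are saved under pics/ and viewed, at most 14 in all, crops included, and the job is handed in when it is done.

Besides the shell and the picture viewer there is one more tool, called after ">>>" by a JSON object that holds its "op" and its "data". carry_out: Moves the arm, as the interface text tells. Its arguments: {"type":"object","properties":{"increments":{"type":"array","items":{"type":"array"}}},"required":["increments"]}

```bash
mkdir -p pics; ls; python3 - <<'E'
from bench import robot
import cv2
o=robot.get_obs();print(o)
for n in("side","top","wrist"):
    c=robot.get_calibration(n);print(n,c)
    cv2.imwrite(f"pics/{n}0.png",robot.snapshot(n))
E
```

```text
pics
{'time': 0.0, 'joint_positions': array([ 1.09691228e+00,  8.79474719e-02,  1.37223749e+00,  1.58779831e-05,
        1.68358105e+00, -1.03113037e-01]), 'qvel': array([ 0.00196009, -0.0013727 ,  0.00046148,  0.00312108,  0.00146027,
        0.00064219]), 'joint_torque': array([-2.66523653e-03, -3.40184498e+01, -3.02422893e+01,  7.14936526e-02,
        3.32705432e-02, -1.88491445e-04]), 'tool_pos': array([0.19905615, 0.51216864, 0.21831676]), 'ee_rot': array([-3.13943246e+00, -2.39401711e-04,  2.77082316e+00]), 'wrist_force': array([ 0.7719797 ,  0.70374788, -0.16587981]), 'wrist_torque': array([ 0.00555162,  0.0081512 , -0.03744424]), 'finger_force': 0.0, 'width': 0.09392757994855513}
side {'vfov': 56.07791792575147, 'cx': 321.46272436223444, 'cy': 231.97025899434018, 'k1': -0.08070116926121948, 'T': array([[ 0.90988688, -0.32794427,  0.25408348,  0.38154502],
       [-0.41439257, -0.68950726,  0.59401897, -0.51231108],
       [-0.01961271, -0.64578038, -0.76327128,  0.74313402],
       [ 0.        ,  0.        ,  0.        ,  1.        ]])}
top {'vfov': 47.04229787681894, 'cx': 319.4544568455059, 'cy': 243.98581997702493, 'k1': -0.0199066506783884, 'T': array([[ 0.03372748, -0.97840575,  0.20392313,  0.39518857],
       [-0.99942907, -0.03261035,  0.00883701, -0.05328873],
       [-0.00199618, -0.20410476, -0.97894702,  1.09422446],
       [ 0.        ,  0.        ,  0.        ,  1.        ]])}
wrist {'vfov': 63.626099864475215, 'cx': 320.8169972749457, 'cy': 240.4445693371373, 'k1': 0.0009955064745459648, 'T': array([[ 0.36284799,  0.9056976 ,  0.21921039,  0.1350908 ],
       [ 0.93184402, -0.35194664, -0.08831924,  0.53846548],
       [-0.00284016,  0.23631635, -0.97167202,  0.38260876],
       [ 0.        ,  0.        ,  0.        ,  1.        ]])}
```

View pics/top0.png

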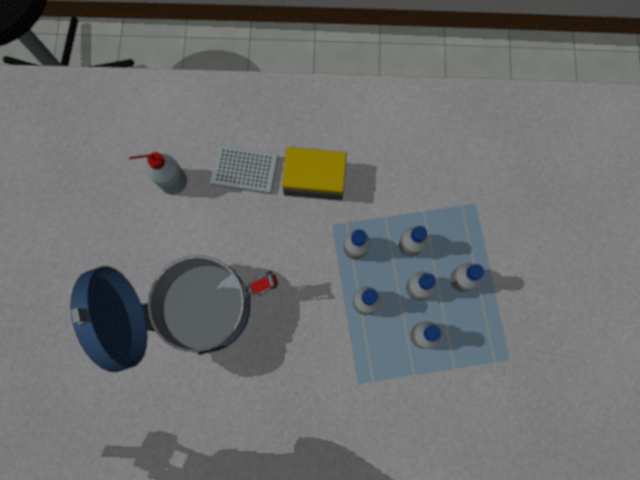

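View pics/side0.png

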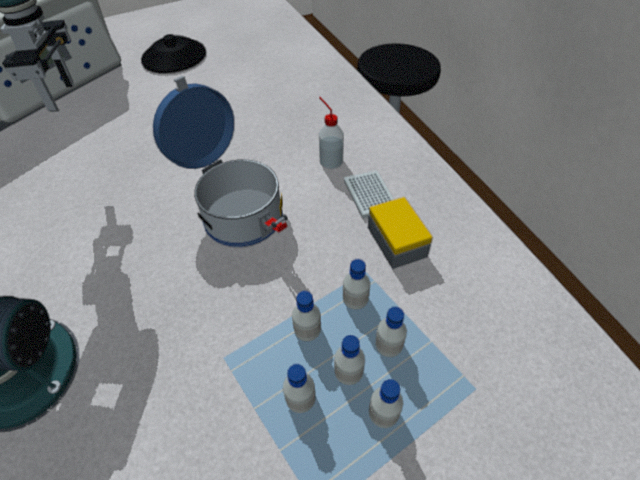

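Top shows six bottles, with caps near (359,238), (418,234), (475,271), (428,280), (369,296) and (432,333). The drum is at (200,304), the open lid at (110,318) and the red lever at (263,284). The side view agrees on all of these.

```bash
cat > h.py <<'E'
import numpy as np, cv2
from bench import robot
def f(c): return 240/np.tan(np.radians(c["vfov"]/2))
def proj(c,P):
    T=c["T"]; p=(np.atleast_2d(P)-T[:3,3])@T[:3,:3]; s=p[:,:2]/p[:,2:]
    r2=(s**2).sum(1,keepdims=True)
    return s*(1+c["k1"]*r2)*f(c)+[c["cx"],c["cy"]]
def ray(c,uv):
    d=(np.atleast_2d(uv)-[c["cx"],c["cy"]])/f(c); s=d.copy()
    for _ in range(8): s=d/(1+c["k1"]*(s**2).sum(1,keepdims=True))
    v=np.c_[s,np.ones(len(s))]@c["T"][:3,:3].T
    return c["T"][:3,3],v
def at_z(c,uv,z):
    o,v=ray(c,uv); return o+v*((z-o[2])/v[:,2:])
def blobs(img,lo,hi,amin):
    m=cv2.inRange(cv2.cvtColor(img,cv2.COLOR_BGR2HSV),np.array(lo),np.array(hi))
    n,_,st,ce=cv2.connectedComponentsWithStats(m)
    return [(ce[i],st[i]) for i in range(1,n) if st[i,4]>=amin]
def caps(img=None,zc=.098,amin=40):
    """cap centres via the top camera"""
    c=robot.get_calibration("top"); img=robot.snapshot("top") if img is None else img
    b=[(ce,st) for ce,st in blobs(img,(108,150,60),(125,255,255),amin) if st[4]<600]
    return np.array([at_z(c,ce,zc)[0] for ce,st in b]),b
def go(p,yaw_deg,n=None,g=0):
    """rows (approx) from measured pose to p with yaw; twist spread over the rows, mod 180 for the nearest grasp"""
    o=robot.get_obs(); x=o["tool_pos"]; y=o["ee_rot"][2]
    dy=np.radians(yaw_deg)-y; dy=(dy+np.pi/2)%np.pi-np.pi/2
    d=np.array(p)-x; n=n or int(max(np.ceil(np.linalg.norm(d)/.048),np.ceil(abs(np.degrees(dy))/8.5)))
    print("dyaw",np.degrees(dy),"yaw",np.degrees(y),"n",n)
    for i in range(n):
        a=y+dy*i/n; s=d/n*1000
        t=[np.cos(a)*s[0]+np.sin(a)*s[1],np.sin(a)*s[0]-np.cos(a)*s[1],-s[2]]
        print([g,[round(v,1) for v in t],round(-np.degrees(dy)/n,2)])
E
python3 - <<'E'
from h import *
img=cv2.imread("pics/top0.png")
P,b=caps(img)
for p,(ce,st) in zip(P,b): print(p.round(4),ce.round(1),st)
s=cv2.imread("pics/side0.png"); cs=robot.get_calibration("side")
for ce,st in blobs(s,(108,150,60),(125,255,255),40): print("side",ce.round(1),st[4],at_z(cs,ce,.098)[0].round(4))
for n,i in(("top",img),("side",s)):
  for ce,st in blobs(i,(0,170,90),(6,255,255),10): print(n,"red",ce.round(1),st)
cv2.imwrite("pics/drumtop.png",cv2.resize(img[240:390,50:300],(800,480),interpolation=cv2.INTER_CUBIC))
cv2.imwrite("pics/drumside.png",cv2.resize(s[70:260,140:300],(505,600),interpolation=cv2.INTER_CUBIC))
E
```

```text
[ 0.6273 -0.2268  0.098 ] [418.4 234.2] [411 227  15  15 154]
[ 0.6172 -0.1162  0.098 ] [358.6 237.6] [352 230  14  16 140]
[ 0.5597 -0.3295  0.098 ] [474.6 272.1] [467 265  17  15 162]
[ 0.5403 -0.241   0.098 ] [426.3 281.1] [419 274  16  15 154]
[ 0.5084 -0.1375  0.098 ] [369.2 296.7] [362 290  15  15 145]
[ 0.4472 -0.2506  0.098 ] [431.9 332.9] [424 326  17  15 176]
side [357.3 269.1] 202 [ 0.6177 -0.1146  0.098 ]
side [304.5 301.2] 237 [ 0.5082 -0.1354  0.098 ]
side [394.4 317.2] 239 [ 0.628  -0.2254  0.098 ]
side [350.2 346. ] 275 [ 0.5405 -0.24    0.098 ]
side [296.6 375.7] 288 [ 0.4466 -0.2495  0.098 ]
side [389.4 390.8] 318 [ 0.5602 -0.328   0.098 ]
top red [154.5 159.5] [148 153  15  14 125]
top red [260.1 284.8] [252 278  18  15 169]
side red [330.5 118.7] [325 114  12  12  74]
side red [269.7 221.3] [266 218  10   8  32]
side red [280.  226.3] [274 223  13   8  42]
```

View pics/drumtop.png

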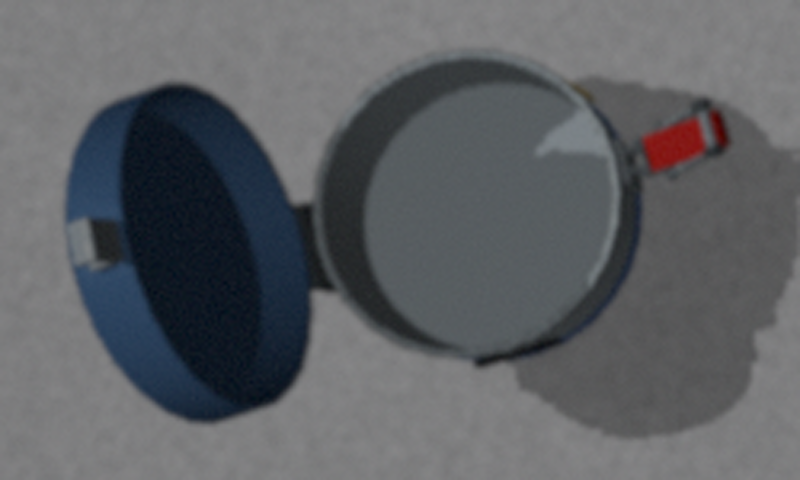

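View pics/drumside.png

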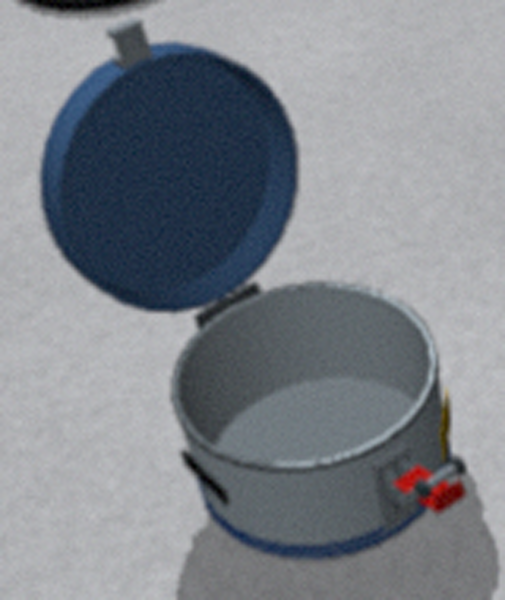

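The top crop shows the rim, the hinge at crop (318,248), the keeper at (93,243) and the red lever at (685,140), roughly level. I'll fit the drum pose from the rim extremes plus the hinge, lever and keeper.

```bash
cat > drumfit.py <<'E'
from h import *
from scipy.optimize import least_squares
ct=robot.get_calibration("top"); cs=robot.get_calibration("side")
T=lambda x,y:np.array([50+x/3.2,240+y/3.2]); S=lambda x,y:np.array([140+x/3.157,70+y/3.157])
a=np.linspace(0,2*np.pi,721)
def W(q,x,y,z):
    c,s=np.cos(q[2]),np.sin(q[2]); return np.c_[q[0]+c*x-s*y,q[1]+s*x+c*y,z+0*(x+y)]
def lidp(q,sx,n,y=0):
    th=q[3]; return W(q,np.array([.091-sx*np.cos(th)+n*np.sin(th)]),np.array([y]),np.array([.098+sx*np.sin(th)+n*np.cos(th)]))
def ext(uv): return [uv[:,0].min(),uv[:,1].min(),uv[:,1].max(),uv[:,0].max()]
def res(q):
    rim=W(q,.087*np.cos(a),.087*np.sin(a),.098+0*a)
    rt=ext(proj(ct,rim)); rs=ext(proj(cs,rim))
    r=[rt[0]-T(314,0)[0],rt[1]-T(0,47)[1],rt[2]-T(0,358)[1],rs[0]-S(172,0)[0],rs[1]-S(0,282)[1],rs[2]-S(0,467)[1],rs[3]-S(439,0)[0]]
    r+=list((proj(ct,lidp(q,.188,.010))[0]-T(95,245))*.7)+list((proj(cs,lidp(q,.188,.010))[0]-S(130,43))*.7)
    al=q[4]; d=.027; # mid of the plate
    L=lambda d,n:W(q,np.array([-.103-d*np.sin(al)-n*np.cos(al)]),np.array([0.]),np.array([.068-d*np.cos(al)+n*np.sin(al)]))
    r+=list(proj(ct,L(.030,.01))[0]-T(672,145))+[proj(ct,L(.052,.015))[0][0]-T(722,0)[0]]
    r+=list(.5*(proj(cs,L(.03,.01))[0]-S(428,487)))
    return r
for l0 in(1.2,1.7):
    o=least_squares(res,[.4,.2,1.8,l0,1.5],loss="soft_l1"); print(o.x.round(4),np.degrees(o.x[2]),o.cost,np.round(o.fun,1))
np.save("q.npy",o.x)
E
python3 drumfit.py
```

```text
[0.4872 0.1755 1.8818 1.7545 1.8928] 107.81699134445631 6.645358759440408 [-0.3  0.5 -0.4 -0.5  0.3  0.7 -0.8 -0.2 -1.1 -0.1  0.1  5.  -1.3 -1.
 -0.2  0.3]
[0.4872 0.1755 1.8818 1.7545 1.8928] 107.81699176114483 6.645358759440474 [-0.3  0.5 -0.4 -0.5  0.3  0.7 -0.8 -0.2 -1.1 -0.1  0.1  5.  -1.3 -1.
 -0.2  0.3]
```

```bash
python3 - <<'E'
from h import *
go([.45,.12,.35],198)
E
```

```text
dyaw 39.246375247085865 yaw 158.75362475291413 n 11
[0, [np.float64(-34.2), np.float64(-25.0), np.float64(-11.9)], np.float64(-3.57)]
[0, [np.float64(-32.6), np.float64(-27.1), np.float64(-11.9)], np.float64(-3.57)]
[0, [np.float64(-30.8), np.float64(-29.0), np.float64(-11.9)], np.float64(-3.57)]
[0, [np.float64(-28.9), np.float64(-30.9), np.float64(-11.9)], np.float64(-3.57)]
[0, [np.float64(-27.0), np.float64(-32.6), np.float64(-11.9)], np.float64(-3.57)]
[0, [np.float64(-24.9), np.float64(-34.2), np.float64(-11.9)], np.float64(-3.57)]
[0, [np.float64(-22.7), np.float64(-35.7), np.float64(-11.9)], np.float64(-3.57)]
[0, [np.float64(-20.4), np.float64(-37.1), np.float64(-11.9)], np.float64(-3.57)]
[0, [np.float64(-18.1), np.float64(-38.3), np.float64(-11.9)], np.float64(-3.57)]
[0, [np.float64(-15.7), np.float64(-39.3), np.float64(-11.9)], np.float64(-3.57)]
[0, [np.float64(-13.2), np.float64(-40.2), np.float64(-11.9)], np.float64(-3.57)]
```

>>> {"op": "carry_out", "data": {"increments": [[0, [0, 0, -45], 0], [0, [0, 0, -45], 0], [0, [0, 0, -42], 0], [0, [-34, -25, 0], -3.5], [0, [-33, -27, 0], -3.5], [0, [-31, -29, 0], -3.5], [0, [-29, -31, 0], -3.5], [0, [-27, -33, 0], -3.5]]}}

```text
time: 0.95
tool_pos: [0.3139, 0.332, 0.3512]
ee_rot: [-3.141, -0.0, 3.079]
wrist_force: [0.7, -0.1, 0.3]
width: 0.0942
finger_force: 0.0
```

>>> {"op": "carry_out", "data": {"increments": [[0, [-25, -34, 0], -3.5], [0, [-23, -36, 0], -3.5], [0, [-20, -37, 0], -3.5], [0, [-18, -38, 0], -3.5], [0, [-16, -39, 0], -3.5], [0, [-13, -40, 0], -3.5], [0, [0, 0, 0], 0], [0, [0, 0, 0], 0]]}}

```text
time: 1.75
tool_pos: [0.4483, 0.1185, 0.3509]
ee_rot: [3.141, -0.001, -2.843]
wrist_force: [0.3, 0.5, 0.8]
width: 0.0937
finger_force: 0.0
```

```bash
python3 - <<'E'
from h import *
np.save("w1.npy",robot.get_calibration("wrist"),allow_pickle=True)
cv2.imwrite("pics/w1.png",robot.snapshot("wrist"))
E
```

```text
(no output)
```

View pics/w1.png

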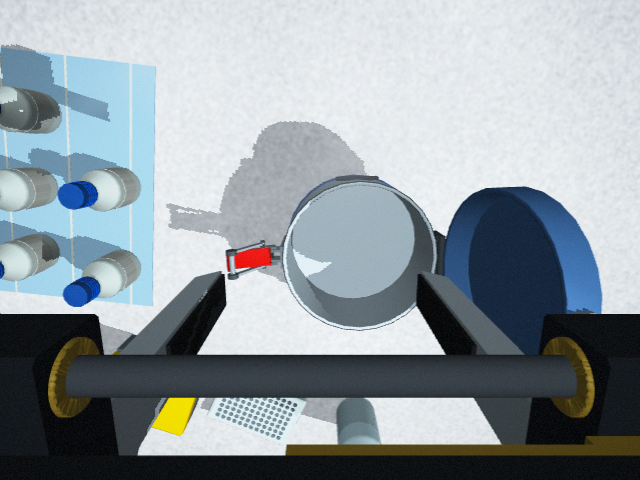

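The wrist view shows the drum rim spanning about u 283–437 and v 181–330, with the lever at (250,258) nearly level. I'll zoom in to refine that.

```bash
python3 - <<'E'
from h import *
from drumfit import W,a
c=np.load("w1.npy",allow_pickle=True).item(); im=cv2.imread("pics/w1.png")
q=np.load("q.npy")
k=4; crop=cv2.resize(im[170:340,215:445],None,fx=3.4,fy=3.4,interpolation=cv2.INTER_CUBIC)
for r,z in((.087,.098),(.0815,.098),(.0815,.008)):
    uv=(proj(c,W(q,r*np.cos(a),r*np.sin(a),z+0*a))-[215,170]+.5)*3.4-.5
    cv2.polylines(crop,[uv.round().astype(np.int32)],True,(0,0,255),1)
cv2.imwrite("pics/w1c.png",crop)
E
```

```text
[0.4872 0.1755 1.8818 1.7545 1.8928] 107.81699134445631 6.645358759440408 [-0.3  0.5 -0.4 -0.5  0.3  0.7 -0.8 -0.2 -1.1 -0.1  0.1  5.  -1.3 -1.
 -0.2  0.3]
[0.4872 0.1755 1.8818 1.7545 1.8928] 107.81699176114483 6.645358759440474 [-0.3  0.5 -0.4 -0.5  0.3  0.7 -0.8 -0.2 -1.1 -0.1  0.1  5.  -1.3 -1.
 -0.2  0.3]
```

View pics/w1c.png

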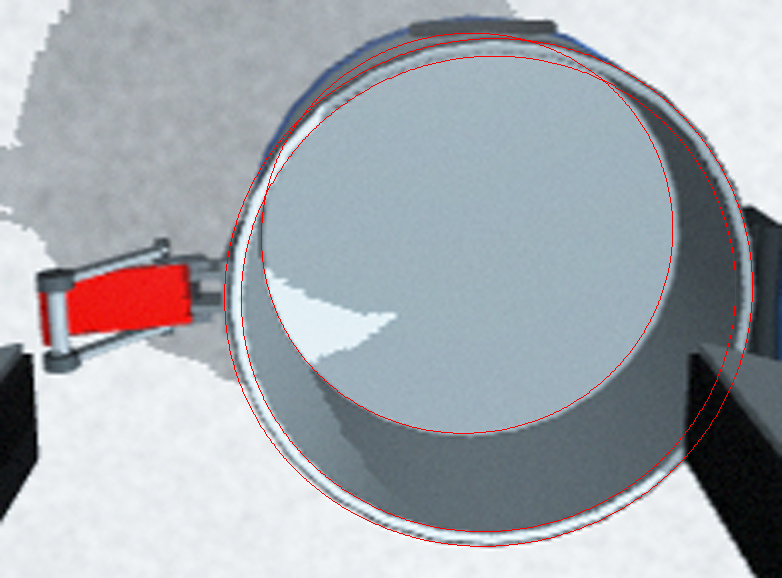

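>>> {"op": "carry_out", "data": {"increments": [[255, [-18, 42, 15], 0], [255, [-18, 42, 15], 0], [255, [-17, 42, 20], 0], [255, [0, 0, 42], 0], [255, [0, 10, 0], 0], [255, [0, 5, 0], 0], [255, [0, 0, 0], 0], [255, [0, 0, 0], 0]]}}

```text
time: 2.6
tool_pos: [0.4583, 0.27, 0.2636]
ee_rot: [3.141, 0.007, -2.841]
wrist_force: [-0.1, 0.4, 0.2]
width: 0.0332
finger_force: 0.0
```

>>> {"op": "carry_out", "data": {"increments": [[255, [0, 7, 0], 0], [255, [0, 7, 0], 0], [255, [0, 6, 0], 0], [255, [0, 0, 0], 0]]}}

```text
time: 3.0
tool_pos: [0.4509, 0.2893, 0.2596]
ee_rot: [3.141, 0.0, -2.84]
wrist_force: [0.4, 0.4, -0.1]
width: 0.0017
finger_force: 0.0
```

>>> {"op": "carry_out", "data": {"increments": [[255, [0, 5, 0], 0], [255, [0, 5, 0], 0], [255, [0, 0, 0], 0]]}}

```text
time: 3.3
tool_pos: [0.4478, 0.2987, 0.2593]
ee_rot: [3.141, -0.0, -2.84]
wrist_force: [-0.1, -0.2, -1.1]
width: 0.0004
finger_force: 0.0
```

>>> {"op": "carry_out", "data": {"increments": [[255, [0, 5, 0], 0], [255, [0, 5, 0], 0]]}}

```text
time: 3.5
tool_pos: [0.4461, 0.3045, 0.2595]
ee_rot: [-3.133, -0.0, -2.844]
wrist_force: [4.1, -16.2, 1.9]
width: 0.0003
finger_force: 8.1
```

```bash
python3 - <<'E'
from h import *
print(robot.get_obs()["wrist_force"])
a=robot.snapshot("side")[60:260,120:320]; b=robot.snapshot("top")[220:390,40:240]
cv2.imwrite("pics/push.png",np.hstack([cv2.resize(a,(400,400)),cv2.resize(b,(400,400*170//200))[:400] if 0 else cv2.resize(b,(400,400))]))
E
```

```text
[  4.14697102 -16.21098961   1.86044946]
```

View pics/push.png

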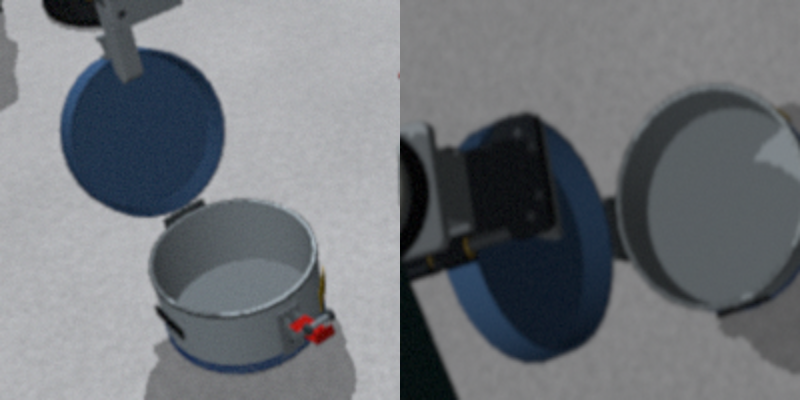

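The lid now rests against its 1.9 stop, with 16 N of reaction. I'll plan the bottles next.

```bash
cat >> h.py <<'E'
Q=[.4872,.1755,1.8818]
def slot(ang,r=.0545):
    t=np.radians(ang)+Q[2]; return np.array([Q[0]+r*np.cos(t),Q[1]+r*np.sin(t)]) if ang is not None else np.array(Q[:2])
def plan(legs,start=None):
    """legs: (p|None,yaw|None,n,grip). prints rows rounded, errors carried on"""
    o=robot.get_obs(); x=np.array(o["tool_pos"]); y=o["ee_rot"][2]; out=[]
    if start is not None: x,y=np.array(start[:3]),np.radians(start[3])
    for p,yw,n,g in legs:
        if p is None: out+=[[g,[0,0,0],0]]*n; continue
        dy=0 if yw is None else (np.radians(yw)-y+np.pi/2)%np.pi-np.pi/2
        x0,y0=x.copy(),y
        need=max(np.ceil(np.linalg.norm(p-x)/.049),np.ceil(abs(np.degrees(dy))/8.5)); n=int(max(n,need))
        for i in range(n):
            s=(x0+(p-x0)*(i+1)/n-x)*1000
            R=lambda a:np.array([[np.cos(a),np.sin(a),0],[np.sin(a),-np.cos(a),0],[0,0,-1]])
            t=np.round(R(y)@s).astype(int); w=round(-np.degrees(y0+dy*(i+1)/n-y),0)
            out.append([g,t.tolist(),int(w)]); x=x+R(y)@t/1000; y=y-np.radians(w)
    for i in range(0,len(out),8): print(out[i:i+8])
    print("end",x.round(4),np.degrees(y).round(1))
def pick(P,yaw,pre=(),z=.25):
    A=np.array([*P,z]); B=np.array([*P,.097])
    return list(pre)+[(A,yaw,1,133),(B,None,4,133),(None,None,4,255),(A,None,4,255)]
E
python3 - <<'E'
from h import *
P,b=caps(amin=60); print(P.round(4))
s=slot(60)
plan(pick([.5083,-.1365],147.8,[(np.array([.475,.21,.26]),None,3,133)])+[(np.array([*s,.25]),None,1,255),(None,None,2,255)])
E
```

```text
[[ 0.6274 -0.2267  0.098 ]
 [ 0.6174 -0.1156  0.098 ]
 [ 0.5596 -0.3294  0.098 ]
 [ 0.5401 -0.2416  0.098 ]
 [ 0.5083 -0.1376  0.098 ]
 [ 0.447  -0.2507  0.098 ]]
[[133, [0, -33, 0], 0], [133, [0, -33, 0], 0], [133, [0, -33, -1], 0], [133, [9, -43, 1], 6], [133, [4, -43, 2], 6], [133, [0, -43, 1], 6], [133, [-5, -43, 1], 7], [133, [-10, -43, 2], 6]]
[[133, [-15, -41, 1], 6], [133, [-18, -39, 1], 6], [133, [-23, -37, 1], 6], [133, [0, 0, 38], 0], [133, [0, 0, 39], 0], [133, [0, 0, 38], 0], [133, [0, 0, 38], 0], [255, [0, 0, 0], 0]]
[[255, [0, 0, 0], 0], [255, [0, 0, 0], 0], [255, [0, 0, 0], 0], [255, [0, 0, -38], 0], [255, [0, 0, -38], 0], [255, [0, 0, -38], 0], [255, [0, 0, -39], 0], [255, [33, 34, 0], 0]]
[[255, [34, 33, 0], 0], [255, [33, 34, 0], 0], [255, [34, 33, 0], 0], [255, [33, 34, 0], 0], [255, [34, 34, 0], 0], [255, [33, 33, 0], 0], [255, [0, 0, 0], 0], [255, [0, 0, 0], 0]]
end [0.4341 0.1868 0.2505] -211.9
```

>>> {"op": "carry_out", "data": {"increments": [[133, [0, -33, 0], 0], [133, [0, -33, 0], 0], [133, [0, -33, -1], 0], [133, [9, -43, 1], 6], [133, [4, -43, 2], 6], [133, [0, -43, 1], 6], [133, [-5, -43, 1], 7], [133, [-10, -43, 2], 6]]}}

```text
time: 4.45
tool_pos: [0.4957, -0.0048, 0.2538]
ee_rot: [3.141, 0.001, 2.897]
wrist_force: [0.5, 0.8, -0.5]
width: 0.045
finger_force: 0.0
```

>>> {"op": "carry_out", "data": {"increments": [[133, [-15, -41, 1], 6], [133, [-18, -39, 1], 6], [133, [-23, -37, 1], 6], [133, [0, 0, 0], 0], [133, [0, 0, 0], 0]]}}

```text
time: 4.95
tool_pos: [0.5088, -0.1333, 0.2501]
ee_rot: [3.141, -0.001, 2.586]
wrist_force: [0.0, 1.0, -0.3]
width: 0.0446
finger_force: 0.0
```

>>> {"op": "carry_out", "data": {"increments": [[133, [-1, -3, 38], 0], [133, [0, 0, 39], 0], [133, [0, 0, 38], 0], [133, [0, 0, 38], 0], [133, [0, 0, 0], 0], [255, [0, 0, 0], 0], [255, [0, 0, 0], 0], [255, [0, 0, 0], 0]]}}

```text
time: 5.75
tool_pos: [0.51, -0.1362, 0.1006]
ee_rot: [3.14, 0.005, 2.588]
wrist_force: [-0.6, 0.3, 4.2]
width: 0.0276
finger_force: 29.9
```

>>> {"op": "carry_out", "data": {"increments": [[255, [0, 0, 0], 0], [255, [0, 0, -38], 0], [255, [0, 0, -38], 0], [255, [0, 0, -38], 0], [255, [0, 0, -39], 0], [255, [33, 34, 0], 0], [255, [34, 33, 0], 0], [255, [33, 34, 0], 0]]}}

```text
time: 6.55
tool_pos: [0.4758, 0.0035, 0.2514]
ee_rot: [3.141, 0.001, 2.586]
wrist_force: [1.2, 1.0, -1.3]
width: 0.0274
finger_force: 30.0
```

>>> {"op": "carry_out", "data": {"increments": [[255, [34, 33, 0], 0], [255, [33, 34, 0], 0], [255, [34, 34, 0], 0], [255, [33, 33, 0], 0], [255, [0, 0, 0], 0], [255, [0, 0, 0], 0]]}}

```text
time: 7.15
tool_pos: [0.4324, 0.1877, 0.2508]
ee_rot: [-3.142, 0.001, 2.59]
wrist_force: [-0.3, -0.4, -1.2]
width: 0.0273
finger_force: 30.0
```

```bash
python3 - <<'E'
from h import *
P,b=caps(amin=60); print(P.round(4), len(P))
s=slot(60)
plan([(np.array([*s,.25]),147.8,1,255),(np.array([*s,.106]),None,5,255),(None,None,2,255),(None,None,3,150)])
E
```

```text
[[ 0.6276 -0.2266  0.098 ]
 [ 0.6172 -0.1157  0.098 ]
 [ 0.5597 -0.3296  0.098 ]
 [ 0.5396 -0.2414  0.098 ]
 [ 0.4473 -0.25    0.098 ]] 5
[[255, [-1, 1, 1], 0], [255, [0, 0, 29], 0], [255, [0, 0, 28], 0], [255, [0, 0, 29], 0], [255, [0, 0, 29], 0], [255, [0, 0, 29], 0], [255, [0, 0, 0], 0], [255, [0, 0, 0], 0]]
[[150, [0, 0, 0], 0], [150, [0, 0, 0], 0], [150, [0, 0, 0], 0]]
end [0.4342 0.1871 0.1057] 148.3
```

>>> {"op": "carry_out", "data": {"increments": [[255, [-1, 1, 1], 0], [255, [0, 0, 28], 0], [255, [0, 0, 28], 0], [255, [0, 0, 28], 0], [255, [0, 0, 28], 0], [255, [0, 0, 20], 0], [255, [0, 0, 7], 0], [255, [0, 0, 0], 0]]}}

```text
time: 8.0
tool_pos: [0.4344, 0.1859, 0.1102]
ee_rot: [-3.141, -0.0, 2.585]
wrist_force: [0.2, -0.5, -1.1]
width: 0.0274
finger_force: 30.0
```

>>> {"op": "carry_out", "data": {"increments": [[255, [0, 1, 2], 0], [255, [0, 0, 0], 0]]}}

```text
time: 8.2
tool_pos: [0.4354, 0.188, 0.1091]
ee_rot: [3.14, 0.001, 2.587]
wrist_force: [0.3, -0.1, -1.2]
width: 0.0275
finger_force: 30.0
```

>>> {"op": "carry_out", "data": {"increments": [[255, [0, 0, 2], 0], [255, [0, 0, 0], 0]]}}

```text
time: 8.4
tool_pos: [0.4359, 0.1882, 0.1085]
ee_rot: [3.14, 0.003, 2.587]
wrist_force: [-0.9, -0.9, 4.9]
width: 0.0275
finger_force: 30.0
```

>>> {"op": "carry_out", "data": {"increments": [[150, [0, 0, 0], 0], [150, [0, 0, 0], 0], [150, [0, 0, 0], 0], [150, [0, 0, -30], 0], [150, [0, 0, -36], 0], [150, [0, 0, -38], 0], [150, [0, 0, -38], 0], [133, [0, 0, 0], 0]]}}

```text
time: 9.2
tool_pos: [0.4371, 0.1891, 0.2548]
ee_rot: [3.133, 0.008, 2.588]
wrist_force: [-0.4, 0.8, 0.1]
width: 0.0433
finger_force: 0.0
```

```bash
cat >> h.py <<'E'
def cyc(P,ang,yaw,r=.0545,z=.25):
    s=slot(ang,r); S=lambda z:np.array([*s,z]); A=lambda z:np.array([*P,z])
    plan([(A(z),yaw,1,133),(None,None,1,133),(A(.098),None,4,133),(None,None,1,133),(None,None,4,255),(A(z),None,4,255),(S(z),None,1,255),(None,None,3,255)])
E
python3 - <<'E'
from h import *
P,b=caps(amin=60); print(P.round(4), len(P))
cyc([.6175,-.1152],240,167.8)
E
```

```text
[[ 0.6275 -0.2266  0.098 ]
 [ 0.6171 -0.1159  0.098 ]
 [ 0.5597 -0.3297  0.098 ]
 [ 0.5405 -0.2415  0.098 ]
 [ 0.4473 -0.2502  0.098 ]] 5
[[133, [-39, -20, 0], -2], [133, [-39, -22, 0], -3], [133, [-37, -24, 1], -2], [133, [-37, -25, 0], -3], [133, [-35, -27, 0], -2], [133, [-34, -28, 0], -3], [133, [-33, -30, 0], -2], [133, [-31, -31, 1], -3]]
[[133, [0, 0, 0], 0], [133, [0, 0, 38], 0], [133, [0, 0, 38], 0], [133, [0, 0, 38], 0], [133, [0, 0, 38], 0], [133, [0, 0, 0], 0], [255, [0, 0, 0], 0], [255, [0, 0, 0], 0]]
[[255, [0, 0, 0], 0], [255, [0, 0, 0], 0], [255, [0, 0, -38], 0], [255, [0, 0, -38], 0], [255, [0, 0, -38], 0], [255, [0, 0, -38], 0], [255, [22, 43, 0], 0], [255, [22, 43, 0], 0]]
[[255, [22, 43, 0], 0], [255, [22, 43, 0], 0], [255, [22, 43, 0], 0], [255, [22, 43, 0], 0], [255, [0, 0, 0], 0], [255, [0, 0, 0], 0], [255, [0, 0, 0], 0]]
end [0.5404 0.164  0.2496] 168.3
```

>>> {"op": "carry_out", "data": {"increments": [[133, [-39, -20, 0], -2], [133, [-39, -22, 0], -3], [133, [-37, -24, 1], -2], [133, [-37, -25, 0], -3], [133, [-35, -27, 0], -2], [133, [-34, -28, 0], -3], [133, [-33, -30, 0], -2], [133, [-31, -31, 1], -3]]}}

```text
time: 10.05
tool_pos: [0.6158, -0.1175, 0.2437]
ee_rot: [3.141, -0.004, 2.938]
wrist_force: [1.1, 0.1, -0.1]
width: 0.0449
finger_force: 0.0
```

>>> {"op": "carry_out", "data": {"increments": [[133, [0, 0, 0], 0], [133, [0, 0, 38], 0], [133, [0, 0, 38], 0], [133, [0, 0, 38], 0], [133, [0, 0, 38], 0], [133, [0, 0, 0], 0], [255, [0, 0, 0], 0], [255, [0, 0, 0], 0]]}}

```text
time: 10.85
tool_pos: [0.617, -0.116, 0.097]
ee_rot: [-3.142, 0.004, 2.937]
wrist_force: [0.8, -0.1, 0.6]
width: 0.0319
finger_force: 0.0
```

>>> {"op": "carry_out", "data": {"increments": [[255, [0, 0, 0], 0], [255, [0, 0, 0], 0], [255, [0, 0, -38], 0], [255, [0, 0, -38], 0], [255, [0, 0, -38], 0], [255, [0, 0, -38], 0], [255, [22, 43, 0], 0], [255, [22, 43, 0], 0]]}}

```text
time: 11.65
tool_pos: [0.5909, -0.0231, 0.2492]
ee_rot: [3.141, 0.005, 2.933]
wrist_force: [0.7, 1.1, -2.0]
width: 0.0275
finger_force: 30.0
```

>>> {"op": "carry_out", "data": {"increments": [[255, [22, 43, 0], 0], [255, [22, 43, 0], 0], [255, [22, 43, 0], 0], [255, [22, 43, 0], 0], [255, [0, 0, 0], 0], [255, [0, 0, 0], 0], [255, [0, 0, 0], 0]]}}

```text
time: 12.35
tool_pos: [0.5394, 0.1624, 0.2467]
ee_rot: [-3.141, 0.001, 2.936]
wrist_force: [-0.4, 0.3, -1.8]
width: 0.0274
finger_force: 30.0
```

```bash
cat >> h.py <<'E'
def put(ang,yaw,r=.0545,z=.25,zp=.109):
    s=slot(ang,r); S=lambda z:np.array([*s,z])
    plan([(S(.225),yaw,1,255),(S(.135),None,3,255),(S(zp),None,2,255),(None,None,1,255),(None,None,3,150),(S(.145),None,1,150),(S(z),None,3,133),(None,None,1,133)])
E
python3 - <<'E'
from h import *
P,b=caps(amin=60); print(P.round(4), len(P))
put(240,167.8)
E
```

```text
[[ 0.6274 -0.2269  0.098 ]
 [ 0.5594 -0.3292  0.098 ]
 [ 0.5399 -0.241   0.098 ]
 [ 0.4474 -0.251   0.098 ]] 4
[[255, [-1, 2, 22], 0], [255, [0, 0, 30], 0], [255, [0, 0, 30], 0], [255, [0, 0, 30], 0], [255, [0, 0, 13], 0], [255, [0, 0, 13], 0], [255, [0, 0, 0], 0], [150, [0, 0, 0], 0]]
[[150, [0, 0, 0], 0], [150, [0, 0, 0], 0], [150, [0, 0, -36], 0], [133, [0, 0, -35], 0], [133, [0, 0, -35], 0], [133, [0, 0, -35], 0], [133, [0, 0, 0], 0]]
end [0.5409 0.1638 0.2496] 168.1
```

>>> {"op": "carry_out", "data": {"increments": [[255, [-1, 2, 22], 0], [255, [0, 0, 30], 0], [255, [0, 0, 30], 0], [255, [0, 0, 30], 0], [255, [0, 0, 13], 0], [255, [0, 0, 14], 0], [255, [0, 0, 0], 0]]}}

```text
time: 13.1
tool_pos: [0.5402, 0.1643, 0.1063]
ee_rot: [-3.141, -0.002, 2.935]
wrist_force: [0.4, 0.1, -0.2]
width: 0.0276
finger_force: 30.0
```

>>> {"op": "carry_out", "data": {"increments": [[255, [0, 0, 2], 0], [255, [0, 0, 0], 0]]}}

```text
time: 13.3
tool_pos: [0.5413, 0.1653, 0.1069]
ee_rot: [3.141, 0.002, 2.936]
wrist_force: [-0.5, 1.5, -1.8]
width: 0.0274
finger_force: 30.0
```

>>> {"op": "carry_out", "data": {"increments": [[150, [0, 0, 0], 0], [150, [0, 0, 0], 0], [150, [0, 0, 0], 0], [150, [0, 0, -36], 0], [133, [0, 0, -36], 0], [133, [0, 0, -36], 0], [133, [0, 0, -36], 0], [133, [0, 0, 0], 0]]}}

```text
time: 14.1
tool_pos: [0.5429, 0.1658, 0.257]
ee_rot: [3.136, 0.012, 2.937]
wrist_force: [-0.4, -0.1, 0.7]
width: 0.0448
finger_force: 0.0
```

```bash
python3 - <<'E'
from h import *
P,b=caps(amin=60); print(P.round(4), len(P))
cyc([.5402,-.2405],None,137.8)
E
```

```text
[[ 0.6278 -0.2269  0.098 ]
 [ 0.5602 -0.3292  0.098 ]
 [ 0.54   -0.2409  0.098 ]
 [ 0.438   0.1824  0.098 ]
 [ 0.4471 -0.2503  0.098 ]] 5AttributeError: 'NoneType' object has no attribute 'radians'

The above exception was the direct cause of the following exception:

Traceback (most recent call last):
  File "h.py", line 57, in cyc
    s=slot(ang,r); S=lambda z:np.array([*s,z]); A=lambda z:np.array([*P,z])
  File "h.py", line 36, in slot
    t=np.radians(ang)+Q[2]; return np.array([Q[0]+r*np.cos(t),Q[1]+r*np.sin(t)]) if ang is not None else np.array(Q[:2])
      ~~~~~~~~~~^^^^^
TypeError: loop of ufunc does not support argument 0 of type NoneType which has no callable radians method
```

```bash
python3 - <<'E'
from h import *
print(robot.get_obs()["tool_pos"])
cyc([.5402,-.2405],0,137.8,r=0)
E
```

```text
[0.54188423 0.16555023 0.25361837]
[[133, [-9, -44, 0], 3], [133, [-11, -44, 1], 4], [133, [-15, -43, 0], 3], [133, [-16, -42, 1], 4], [133, [-20, -40, 0], 3], [133, [-21, -40, 0], 3], [133, [-24, -39, 1], 4], [133, [-26, -36, 0], 3]]
[[133, [-28, -36, 1], 3], [133, [0, 0, 0], 0], [133, [0, 0, 38], 0], [133, [0, 0, 38], 0], [133, [0, 0, 38], 0], [133, [0, 0, 38], 0], [133, [0, 0, 0], 0], [255, [0, 0, 0], 0]]
[[255, [0, 0, 0], 0], [255, [0, 0, 0], 0], [255, [0, 0, 0], 0], [255, [0, 0, -38], 0], [255, [0, 0, -38], 0], [255, [0, 0, -38], 0], [255, [0, 0, -38], 0], [255, [35, 31, 0], 0]]
[[255, [35, 30, 0], 0], [255, [36, 31, 0], 0], [255, [35, 30, 0], 0], [255, [35, 31, 0], 0], [255, [35, 31, 0], 0], [255, [35, 30, 0], 0], [255, [35, 31, 0], 0], [255, [36, 31, 0], 0]]
[[255, [0, 0, 0], 0], [255, [0, 0, 0], 0], [255, [0, 0, 0], 0]]
end [0.4872 0.1761 0.2496] 138.3
```

>>> {"op": "carry_out", "data": {"increments": [[133, [-9, -44, 0], 3], [133, [-11, -44, 1], 4], [133, [-15, -43, 0], 3], [133, [-16, -42, 1], 4], [133, [-20, -40, 0], 3], [133, [-21, -40, 0], 3], [133, [-24, -39, 1], 4], [133, [-26, -36, 0], 3]]}}

```text
time: 14.95
tool_pos: [0.5381, -0.1972, 0.2443]
ee_rot: [-3.141, -0.003, 2.463]
wrist_force: [0.0, -0.7, -0.5]
width: 0.0451
finger_force: 0.0
```

>>> {"op": "carry_out", "data": {"increments": [[133, [-28, -36, 1], 3], [133, [0, 0, 0], 0], [133, [0, 0, 38], 0], [133, [0, 0, 38], 0], [133, [0, 0, 38], 0], [133, [0, 0, 36], 0], [133, [0, 0, 0], 0], [133, [0, 0, 0], 0]]}}

```text
time: 15.75
tool_pos: [0.5379, -0.2401, 0.0946]
ee_rot: [-3.141, -0.003, 2.414]
wrist_force: [-0.1, -0.3, 1.1]
width: 0.0449
finger_force: 0.0
```

>>> {"op": "carry_out", "data": {"increments": [[255, [0, 0, 0], 0], [255, [0, 0, 0], 0], [255, [0, 0, 0], 0], [255, [0, 0, 0], 0], [255, [0, 0, -38], 0], [255, [0, 0, -38], 0], [255, [0, 0, -38], 0], [255, [0, 0, -38], 0]]}}

```text
time: 16.55
tool_pos: [0.538, -0.2411, 0.2486]
ee_rot: [-3.141, -0.001, 2.413]
wrist_force: [0.5, 0.3, -1.9]
width: 0.0272
finger_force: 30.0
```

>>> {"op": "carry_out", "data": {"increments": [[255, [35, 31, 0], 0], [255, [35, 30, 0], 0], [255, [36, 31, 0], 0], [255, [35, 30, 0], 0], [255, [35, 31, 0], 0], [255, [35, 31, 0], 0], [255, [35, 30, 0], 0], [255, [35, 31, 0], 0]]}}

```text
time: 17.35
tool_pos: [0.4911, 0.1302, 0.2474]
ee_rot: [-3.141, 0.0, 2.413]
wrist_force: [0.6, 0.7, -1.1]
width: 0.0276
finger_force: 30.0
```

>>> {"op": "carry_out", "data": {"increments": [[255, [36, 31, 0], 0], [255, [0, 0, 0], 0], [255, [0, 0, 0], 0], [255, [0, 0, 0], 0]]}}

```text
time: 17.75
tool_pos: [0.4858, 0.1748, 0.2473]
ee_rot: [-3.141, 0.0, 2.412]
wrist_force: [0.9, 0.9, -1.2]
width: 0.0272
finger_force: 30.0
```

```bash
python3 - <<'E'
from h import *
P,b=caps(amin=60); print(P.round(4), len(P))
put(0,137.8,r=0,zp=.107)
E
```

```text
[[ 0.6278 -0.2267  0.098 ]
 [ 0.5436  0.1674  0.098 ]
 [ 0.56   -0.3294  0.098 ]
 [ 0.4475 -0.2496  0.098 ]] 4
[[255, [0, 2, 22], 0], [255, [0, 0, 30], 0], [255, [0, 0, 30], 0], [255, [0, 0, 30], 0], [255, [0, 0, 14], 0], [255, [0, 0, 14], 0], [255, [0, 0, 0], 0], [150, [0, 0, 0], 0]]
[[150, [0, 0, 0], 0], [150, [0, 0, 0], 0], [150, [0, 0, -38], 0], [133, [0, 0, -35], 0], [133, [0, 0, -35], 0], [133, [0, 0, -35], 0], [133, [0, 0, 0], 0]]
end [0.4873 0.1759 0.2503] 138.1
```

>>> {"op": "carry_out", "data": {"increments": [[255, [1, 2, 22], 0], [255, [0, 0, 30], 0], [255, [0, 0, 30], 0], [255, [0, 0, 30], 0], [255, [0, 0, 14], 0], [255, [0, 0, 15], 0], [255, [0, 0, 0], 0]]}}

```text
time: 18.5
tool_pos: [0.4864, 0.1766, 0.1059]
ee_rot: [-3.14, -0.001, 2.411]
wrist_force: [-1.1, 0.1, -1.3]
width: 0.0273
finger_force: 30.0
```

>>> {"op": "carry_out", "data": {"increments": [[150, [0, 0, 0], 0], [150, [0, 0, 0], 0], [150, [0, 0, 0], 0], [150, [0, 0, -36], 0], [133, [0, 0, -36], 0], [133, [0, 0, -36], 0], [133, [0, 0, -36], 0], [133, [0, 0, 0], 0]]}}

```text
time: 19.3
tool_pos: [0.4889, 0.1786, 0.2579]
ee_rot: [3.131, 0.007, 2.413]
wrist_force: [0.5, -0.1, -0.2]
width: 0.0449
finger_force: 0.0
```

>>> {"op": "carry_out", "data": {"increments": [[133, [0, 0, 0], 0], [133, [0, 0, 0], 0]]}}

```text
time: 19.5
tool_pos: [0.4857, 0.1778, 0.2491]
ee_rot: [-3.14, -0.001, 2.413]
wrist_force: [0.7, -0.2, -0.4]
width: 0.0451
finger_force: 0.0
```

```bash
python3 - <<'E'
from h import *
P,b=caps(amin=60); print(P.round(4), len(P))
print(robot.get_obs()["tool_pos"])
cyc([.4472,-.2500],180,107.8)
E
```

```text
[[ 0.6274 -0.2267  0.098 ]
 [ 0.5435  0.1672  0.098 ]
 [ 0.5598 -0.3296  0.098 ]
 [ 0.4469 -0.2502  0.098 ]] 4
[0.4855385  0.17772638 0.24861114]
[[133, [-28, -38, 0], 3], [133, [-31, -37, 0], 4], [133, [-33, -35, 0], 3], [133, [-34, -32, -1], 4], [133, [-37, -31, 0], 3], [133, [-39, -28, 0], 3], [133, [-40, -26, 0], 4], [133, [-41, -24, 0], 3]]
[[133, [-43, -21, 0], 3], [133, [0, 0, 0], 0], [133, [0, 0, 38], 0], [133, [0, 0, 38], 0], [133, [0, 0, 38], 0], [133, [0, 0, 38], 0], [133, [0, 0, 0], 0], [255, [0, 0, 0], 0]]
[[255, [0, 0, 0], 0], [255, [0, 0, 0], 0], [255, [0, 0, 0], 0], [255, [0, 0, -38], 0], [255, [0, 0, -38], 0], [255, [0, 0, -38], 0], [255, [0, 0, -38], 0], [255, [42, 21, 0], 0]]
[[255, [42, 22, 0], 0], [255, [42, 21, 0], 0], [255, [43, 22, 0], 0], [255, [42, 21, 0], 0], [255, [42, 21, 0], 0], [255, [42, 22, 0], 0], [255, [42, 21, 0], 0], [255, [0, 0, 0], 0]]
[[255, [0, 0, 0], 0], [255, [0, 0, 0], 0]]
end [0.5038 0.1235 0.2496] 108.3
```

>>> {"op": "carry_out", "data": {"increments": [[133, [-28, -38, 0], 3], [133, [-31, -37, 0], 4], [133, [-33, -35, 0], 3], [133, [-34, -32, 0], 4], [133, [-37, -31, 0], 3], [133, [-39, -28, 0], 3], [133, [-40, -26, 0], 4], [133, [-41, -24, 0], 3]]}}

```text
time: 20.35
tool_pos: [0.4506, -0.2038, 0.2486]
ee_rot: [-3.14, -0.003, 1.939]
wrist_force: [0.9, -0.1, -0.2]
width: 0.0448
finger_force: 0.0
```

>>> {"op": "carry_out", "data": {"increments": [[133, [-43, -21, 0], 3], [133, [0, 0, 0], 0], [133, [0, 0, 38], 0], [133, [0, 0, 38], 0], [133, [0, 0, 38], 0], [133, [0, 0, 37], 0], [133, [0, 0, 0], 0], [133, [0, 0, 0], 0]]}}

```text
time: 21.15
tool_pos: [0.4473, -0.2488, 0.0988]
ee_rot: [-3.14, -0.002, 1.89]
wrist_force: [0.5, -0.6, 0.8]
width: 0.0449
finger_force: 0.0
```

>>> {"op": "carry_out", "data": {"increments": [[255, [0, 0, 0], 0], [255, [0, 0, 0], 0], [255, [0, 0, 0], 0], [255, [0, 0, 0], 0], [255, [0, 0, -38], 0], [255, [0, 0, -38], 0], [255, [0, 0, -38], 0], [255, [0, 0, -38], 0]]}}

```text
time: 21.95
tool_pos: [0.4474, -0.2497, 0.2527]
ee_rot: [-3.141, -0.001, 1.889]
wrist_force: [0.1, -0.1, -1.8]
width: 0.0275
finger_force: 29.9
```

>>> {"op": "carry_out", "data": {"increments": [[255, [42, 21, 0], 0], [255, [42, 22, 0], 0], [255, [42, 21, 0], 0], [255, [43, 22, 0], 0], [255, [42, 21, 0], 0], [255, [42, 21, 0], 0], [255, [42, 22, 0], 0], [255, [42, 21, 0], 0]]}}

```text
time: 22.75
tool_pos: [0.5044, 0.1256, 0.2514]
ee_rot: [3.141, -0.0, 1.889]
wrist_force: [0.6, -0.3, -1.1]
width: 0.0275
finger_force: 30.0
```

>>> {"op": "carry_out", "data": {"increments": [[255, [0, 0, 0], 0], [255, [0, 0, 0], 0], [255, [0, 0, 0], 0]]}}

```text
time: 23.05
tool_pos: [0.5044, 0.1228, 0.2513]
ee_rot: [-3.141, 0.0, 1.888]
wrist_force: [-0.6, -1.0, -0.7]
width: 0.0273
finger_force: 30.0
```

```bash
python3 - <<'E'
from h import *
P,b=caps(amin=60); print(P.round(4), len(P))
put(180,107.8,zp=.107)
E
```

```text
[[ 0.6274 -0.2267  0.098 ]
 [ 0.5593 -0.329   0.098 ]] 2
[[255, [1, 0, 26], 0], [255, [0, 0, 30], 0], [255, [0, 0, 30], 0], [255, [0, 0, 30], 0], [255, [0, 0, 14], 0], [255, [0, 0, 14], 0], [255, [0, 0, 0], 0], [150, [0, 0, 0], 0]]
[[150, [0, 0, 0], 0], [150, [0, 0, 0], 0], [150, [0, 0, -38], 0], [133, [0, 0, -35], 0], [133, [0, 0, -35], 0], [133, [0, 0, -35], 0], [133, [0, 0, 0], 0]]
end [0.5042 0.1233 0.2504] 108.1
```

>>> {"op": "carry_out", "data": {"increments": [[255, [1, 0, 26], 0], [255, [0, 0, 30], 0], [255, [0, 0, 30], 0], [255, [0, 0, 30], 0], [255, [0, 0, 14], 0], [255, [0, 0, 13], 0], [255, [0, 0, 0], 0]]}}

```text
time: 23.8
tool_pos: [0.5049, 0.1237, 0.1092]
ee_rot: [3.14, 0.0, 1.888]
wrist_force: [0.1, -0.4, -0.7]
width: 0.0275
finger_force: 30.0
```

>>> {"op": "carry_out", "data": {"increments": [[150, [0, 0, 0], 0], [150, [0, 0, 0], 0], [150, [0, 0, 0], 0], [150, [0, 0, -36], 0], [133, [0, 0, -36], 0], [133, [0, 0, -36], 0], [133, [0, 0, -36], 0], [133, [0, 0, 0], 0]]}}

```text
time: 24.6
tool_pos: [0.5069, 0.1251, 0.2596]
ee_rot: [3.129, 0.002, 1.89]
wrist_force: [1.0, -0.4, 1.2]
width: 0.0449
finger_force: 0.0
```

>>> {"op": "carry_out", "data": {"increments": [[133, [0, 0, 0], 0], [133, [0, 0, 0], 0]]}}

```text
time: 24.8
tool_pos: [0.5036, 0.1245, 0.2509]
ee_rot: [-3.139, -0.001, 1.889]
wrist_force: [0.3, -0.3, 0.4]
width: 0.0449
finger_force: 0.0
```

```bash
python3 - <<'E'
from h import *
P,b=caps(amin=60); print(P.round(4), len(P))
print(robot.get_obs()["tool_pos"])
cyc([.6276,-.2262],300,67.8)
E
```

```text
[[ 0.6275 -0.2266  0.098 ]
 [ 0.5598 -0.3293  0.098 ]
 [ 0.506   0.1191  0.098 ]] 3
[0.50346966 0.12449706 0.25046331]
[[133, [-46, 1, 0], 5], [133, [-47, 5, 0], 5], [133, [-45, 9, 0], 5], [133, [-45, 13, 0], 5], [133, [-43, 17, 0], 5], [133, [-42, 21, 0], 5], [133, [-40, 24, 0], 5], [133, [-37, 27, 0], 5]]
[[133, [0, 0, 0], 0], [133, [0, 0, 38], 0], [133, [0, 0, 38], 0], [133, [0, 0, 38], 0], [133, [0, 0, 38], 0], [133, [0, 0, 0], 0], [255, [0, 0, 0], 0], [255, [0, 0, 0], 0]]
[[255, [0, 0, 0], 0], [255, [0, 0, 0], 0], [255, [0, 0, -38], 0], [255, [0, 0, -38], 0], [255, [0, 0, -38], 0], [255, [0, 0, -38], 0], [255, [37, -26, 0], 0], [255, [37, -26, 0], 0]]
[[255, [38, -26, 0], 0], [255, [37, -26, 0], 0], [255, [37, -26, 0], 0], [255, [37, -26, 0], 0], [255, [37, -26, 0], 0], [255, [37, -26, 0], 0], [255, [38, -26, 0], 0], [255, [37, -26, 0], 0]]
[[255, [0, 0, 0], 0], [255, [0, 0, 0], 0], [255, [0, 0, 0], 0]]
end [0.5238 0.216  0.2505] 68.3
```

>>> {"op": "carry_out", "data": {"increments": [[133, [-46, 1, 0], 5], [133, [-47, 5, 0], 5], [133, [-45, 9, 0], 5], [133, [-45, 13, 0], 5], [133, [-43, 17, 0], 5], [133, [-42, 21, 0], 5], [133, [-40, 24, 0], 5], [133, [-37, 27, 0], 5]]}}

```text
time: 25.65
tool_pos: [0.6281, -0.2274, 0.25]
ee_rot: [-3.138, -0.0, 1.188]
wrist_force: [0.5, 0.1, -0.2]
width: 0.0449
finger_force: 0.0
```

>>> {"op": "carry_out", "data": {"increments": [[133, [0, 0, 0], 0], [133, [0, 0, 38], 0], [133, [0, 0, 38], 0], [133, [0, 0, 38], 0], [133, [0, 0, 38], 0], [133, [0, 0, 0], 0], [133, [0, 0, 0], 0]]}}

```text
time: 26.35
tool_pos: [0.6275, -0.2248, 0.0993]
ee_rot: [-3.138, -0.0, 1.192]
wrist_force: [-0.2, -0.2, 0.8]
width: 0.0449
finger_force: 0.0
```

>>> {"op": "carry_out", "data": {"increments": [[255, [0, 0, 0], 0], [255, [0, 0, 0], 0], [255, [0, 0, 0], 0], [255, [0, 0, 0], 0], [255, [0, 0, -38], 0], [255, [0, 0, -38], 0], [255, [0, 0, -38], 0], [255, [0, 0, -38], 0]]}}

```text
time: 27.15
tool_pos: [0.6281, -0.2257, 0.2537]
ee_rot: [-3.141, -0.0, 1.191]
wrist_force: [0.6, 0.1, -0.5]
width: 0.0275
finger_force: 29.9
```

>>> {"op": "carry_out", "data": {"increments": [[255, [37, -26, 0], 0], [255, [37, -26, 0], 0], [255, [38, -26, 0], 0], [255, [37, -26, 0], 0], [255, [37, -26, 0], 0], [255, [37, -26, 0], 0], [255, [37, -26, 0], 0], [255, [37, -26, 0], 0]]}}

```text
time: 27.95
tool_pos: [0.5444, 0.1288, 0.2525]
ee_rot: [3.141, -0.0, 1.191]
wrist_force: [0.2, 0.4, -1.1]
width: 0.0275
finger_force: 30.0
```

>>> {"op": "carry_out", "data": {"increments": [[255, [38, -26, 0], 0], [255, [37, -26, 0], 0], [255, [0, 0, 0], 0], [255, [0, 0, 0], 0], [255, [0, 0, 0], 0]]}}

```text
time: 28.45
tool_pos: [0.5249, 0.2152, 0.2523]
ee_rot: [3.141, 0.001, 1.19]
wrist_force: [0.0, -0.0, -1.4]
width: 0.0272
finger_force: 30.0
```

```bash
python3 - <<'E'
from h import *
P,b=caps(amin=60); print(P.round(4), len(P))
put(300,67.8,zp=.107)
E
```

```text
[[ 0.5469  0.2597  0.098 ]
 [ 0.5438  0.1673  0.098 ]
 [ 0.5599 -0.3298  0.098 ]
 [ 0.5051  0.125   0.098 ]
 [ 0.4882  0.1779  0.098 ]
 [ 0.4363  0.1898  0.098 ]] 6
[[255, [1, -2, 27], 0], [255, [0, 0, 30], 0], [255, [0, 0, 30], 0], [255, [0, 0, 30], 0], [255, [0, 0, 14], 0], [255, [0, 0, 14], 0], [255, [0, 0, 0], 0], [150, [0, 0, 0], 0]]
[[150, [0, 0, 0], 0], [150, [0, 0, 0], 0], [150, [0, 0, -38], 0], [133, [0, 0, -35], 0], [133, [0, 0, -35], 0], [133, [0, 0, -35], 0], [133, [0, 0, 0], 0]]
end [0.5236 0.2165 0.2504] 68.1
```

>>> {"op": "carry_out", "data": {"increments": [[255, [1, -2, 27], 0], [255, [0, 0, 30], 0], [255, [0, 0, 30], 0], [255, [0, 0, 30], 0], [255, [0, 0, 14], 0], [255, [0, 0, 13], 0], [255, [0, 0, 0], 0]]}}

```text
time: 29.2
tool_pos: [0.5245, 0.2173, 0.1102]
ee_rot: [3.139, -0.002, 1.19]
wrist_force: [-0.3, -0.3, -1.6]
width: 0.0274
finger_force: 30.0
```

>>> {"op": "carry_out", "data": {"increments": [[150, [0, 0, 0], 0], [150, [0, 0, 0], 0], [150, [0, 0, 0], 0], [150, [0, 0, -36], 0], [133, [0, 0, -36], 0], [133, [0, 0, -36], 0], [133, [0, 0, -36], 0], [133, [0, 0, 0], 0]]}}

```text
time: 30.0
tool_pos: [0.5256, 0.2186, 0.2598]
ee_rot: [3.131, -0.008, 1.191]
wrist_force: [0.8, -0.6, 0.8]
width: 0.0446
finger_force: 0.0
```

>>> {"op": "carry_out", "data": {"increments": [[133, [0, 0, 0], 0], [133, [0, 0, 0], 0]]}}

```text
time: 30.2
tool_pos: [0.5225, 0.2176, 0.2506]
ee_rot: [-3.139, 0.002, 1.191]
wrist_force: [0.4, 0.1, -0.8]
width: 0.0448
finger_force: 0.0
```

```bash
python3 - <<'E'
from h import *
P,b=caps(amin=60); print(P.round(4), len(P))
print(robot.get_obs()["tool_pos"])
cyc([.5600,-.3286],120,47.8)
E
```

```text
[[ 0.5439  0.167   0.098 ]
 [ 0.5601 -0.3304  0.098 ]
 [ 0.524   0.2186  0.098 ]
 [ 0.5057  0.1249  0.098 ]
 [ 0.4885  0.1786  0.098 ]
 [ 0.436   0.1899  0.098 ]] 6
[0.5223684  0.21751287 0.25014648]
[[133, [-41, 20, 0], 2], [133, [-41, 21, 0], 1], [133, [-40, 22, 0], 2], [133, [-39, 23, 0], 2], [133, [-38, 25, 0], 2], [133, [-38, 26, 0], 1], [133, [-37, 26, 0], 2], [133, [-36, 28, 0], 2]]
[[133, [-35, 29, 0], 1], [133, [-35, 30, 0], 2], [133, [-33, 31, 0], 2], [133, [-32, 32, 0], 1], [133, [0, 0, 0], 0], [133, [0, 0, 38], 0], [133, [0, 0, 38], 0], [133, [0, 0, 38], 0]]
[[133, [0, 0, 38], 0], [133, [0, 0, 0], 0], [255, [0, 0, 0], 0], [255, [0, 0, 0], 0], [255, [0, 0, 0], 0], [255, [0, 0, 0], 0], [255, [0, 0, -38], 0], [255, [0, 0, -38], 0]]
[[255, [0, 0, -38], 0], [255, [0, 0, -38], 0], [255, [27, -39, 0], 0], [255, [28, -39, 0], 0], [255, [27, -39, 0], 0], [255, [27, -39, 0], 0], [255, [27, -39, 0], 0], [255, [28, -39, 0], 0]]
[[255, [27, -39, 0], 0], [255, [27, -39, 0], 0], [255, [27, -39, 0], 0], [255, [28, -39, 0], 0], [255, [0, 0, 0], 0], [255, [0, 0, 0], 0], [255, [0, 0, 0], 0]]
end [0.451  0.1351 0.2501] 48.3
```

>>> {"op": "carry_out", "data": {"increments": [[133, [-41, 20, 0], 2], [133, [-41, 21, 0], 1], [133, [-40, 22, 0], 2], [133, [-39, 23, 0], 2], [133, [-38, 25, 0], 2], [133, [-38, 26, 0], 1], [133, [-37, 26, 0], 2], [133, [-36, 28, 0], 2]]}}

```text
time: 31.05
tool_pos: [0.5471, -0.1479, 0.2503]
ee_rot: [-3.138, 0.001, 0.945]
wrist_force: [0.7, -0.1, 0.1]
width: 0.0448
finger_force: 0.0
```

>>> {"op": "carry_out", "data": {"increments": [[133, [-35, 29, 0], 1], [133, [-35, 30, 0], 2], [133, [-33, 31, 0], 2], [133, [-32, 32, 0], 1], [133, [0, 0, 0], 0], [133, [0, 0, 38], 0], [133, [0, 0, 38], 0], [133, [0, 0, 38], 0]]}}

```text
time: 31.85
tool_pos: [0.5604, -0.3269, 0.1356]
ee_rot: [-3.139, -0.0, 0.843]
wrist_force: [0.1, -0.4, 0.3]
width: 0.0451
finger_force: 0.0
```

>>> {"op": "carry_out", "data": {"increments": [[133, [0, 0, 38], 0], [133, [0, 0, 0], 0], [133, [0, 0, 0], 0], [255, [0, 0, 0], 0], [255, [0, 0, 0], 0], [255, [0, 0, 0], 0], [255, [0, 0, 0], 0]]}}

```text
time: 32.55
tool_pos: [0.5621, -0.3285, 0.1034]
ee_rot: [3.138, -0.001, 0.842]
wrist_force: [-1.8, 0.7, 6.6]
width: 0.0275
finger_force: 30.0
```

>>> {"op": "carry_out", "data": {"increments": [[255, [0, 0, -38], 0], [255, [0, 0, -38], 0], [255, [0, 0, -38], 0], [255, [0, 0, -38], 0], [255, [27, -39, 0], 0], [255, [28, -39, 0], 0], [255, [27, -39, 0], 0], [255, [27, -39, 0], 0]]}}

```text
time: 33.35
tool_pos: [0.5165, -0.1412, 0.2523]
ee_rot: [-3.142, -0.0, 0.841]
wrist_force: [1.4, 0.9, -1.2]
width: 0.0271
finger_force: 30.0
```

>>> {"op": "carry_out", "data": {"increments": [[255, [27, -39, 0], 0], [255, [28, -39, 0], 0], [255, [27, -39, 0], 0], [255, [27, -39, 0], 0], [255, [27, -39, 0], 0], [255, [28, -39, 0], 0], [255, [0, 0, 0], 0], [255, [0, 0, 0], 0]]}}

```text
time: 34.15
tool_pos: [0.4515, 0.1361, 0.2525]
ee_rot: [3.141, 0.0, 0.845]
wrist_force: [-0.6, -0.4, -2.3]
width: 0.0277
finger_force: 30.0
```

```bash
python3 - <<'E'
from h import *
P,b=caps(amin=60); print(P.round(4), len(P))
put(120,47.8,zp=.107)
E
```

```text
[] 0
[[255, [-1, -1, 27], 0], [255, [0, 0, 30], 0], [255, [0, 0, 30], 0], [255, [0, 0, 30], 0], [255, [0, 0, 14], 0], [255, [0, 0, 14], 0], [255, [0, 0, 0], 0], [150, [0, 0, 0], 0]]
[[150, [0, 0, 0], 0], [150, [0, 0, 0], 0], [150, [0, 0, -38], 0], [133, [0, 0, -35], 0], [133, [0, 0, -35], 0], [133, [0, 0, -35], 0], [133, [0, 0, 0], 0]]
end [0.4504 0.1351 0.2504] 48.3
```

>>> {"op": "carry_out", "data": {"increments": [[255, [0, 0, 27], 0], [255, [0, 0, 30], 0], [255, [0, 0, 30], 0], [255, [0, 0, 30], 0], [255, [0, 0, 14], 0], [255, [0, 0, 12], 0], [255, [0, 0, 0], 0]]}}

```text
time: 34.9
tool_pos: [0.4525, 0.1343, 0.1101]
ee_rot: [3.14, 0.0, 0.841]
wrist_force: [0.6, 0.2, -0.4]
width: 0.0274
finger_force: 30.0
```

>>> {"op": "carry_out", "data": {"increments": [[150, [0, 0, 0], 0], [150, [0, 0, 0], 0], [150, [0, 0, 0], 0], [150, [0, 0, -36], 0], [133, [0, 0, -36], 0], [133, [0, 0, -36], 0], [133, [0, 0, -36], 0], [133, [0, 0, -20], 0]]}}

```text
time: 35.7
tool_pos: [0.4526, 0.1355, 0.2775]
ee_rot: [3.138, -0.004, 0.842]
wrist_force: [0.6, 0.3, -0.3]
width: 0.0448
finger_force: 0.0
```

>>> {"op": "carry_out", "data": {"increments": [[255, [-40, 20, -20], 0], [255, [-40, 20, -20], 0], [255, [-40, 0, 0], 0], [255, [0, 0, 0], 0], [255, [0, 0, 0], 0]]}}

```text
time: 36.2
tool_pos: [0.4017, 0.019, 0.3139]
ee_rot: [3.141, -0.001, 0.841]
wrist_force: [0.2, 0.4, -0.4]
width: 0.0085
finger_force: 0.0
```

```bash
python3 - <<'E'
from h import *
t=robot.snapshot("top"); s=robot.snapshot("side")
P,b=caps(t,.106); d=P[:,:2]-Q[:2]; print(P.round(4))
for v in d: print(np.hypot(*v).round(4), (np.degrees(np.arctan2(v[1],v[0])-Q[2])%360).round(0))
print(robot.get_obs()["tool_pos"],robot.get_obs()["ee_rot"])
cv2.imwrite("pics/packed.png",np.hstack([cv2.resize(s[60:260,120:320],(400,400)),cv2.resize(t[220:390,60:260],(400,340))[:,:] if 0 else cv2.resize(t[200:400,80:280],(400,400))]))
E
```

```text
[[0.5428 0.1654 0.106 ]
 [0.525  0.2169 0.106 ]
 [0.5077 0.1241 0.106 ]]
0.0565 242.0
0.0561 300.0
0.0554 184.0
[0.40199087 0.01983152 0.3131308 ] [-3.14089020e+00 -1.24541788e-04  8.43054085e-01]
```

View pics/packed.png

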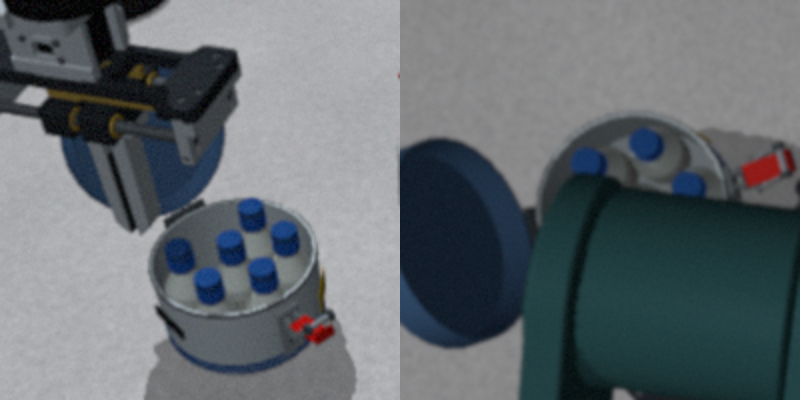

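All six bottles stand upright, with one in the middle and five round it (left crop, caps from (180,252) to (285,238)). Next is the lid, once I've checked what the dark object behind it is.

```bash
python3 - <<'E'
from h import *
cs=robot.get_calibration("side"); ct=robot.get_calibration("top")
print(at_z(cs,[[173,68],[173,40],[145,55],[205,55]],0).round(3)); print(at_z(ct,[[0,300],[0,200]],0).round(3))
def D(x,z,y=0): # drum -> world
    c,s=np.cos(Q[2]),np.sin(Q[2]); return np.array([Q[0]+c*x-s*y,Q[1]+s*x+c*y,z])
legs=[(D(-.05,.36),107.8,1,255),(D(.225,.34),107.8,1,255),(D(.225,.245),None,2,255),(D(.200,.245),None,2,255),(None,None,1,255)]
plan(legs)
th=np.linspace(1.9,0,20)
X=np.where(th>1.57,.091-.178*np.cos(th)+.034*np.sin(th),.091-.16*np.cos(th)+.034*np.sin(th))+.008
Z=.098+.16*np.sin(th)+.034*np.cos(th)+.014
print(np.c_[th,X,Z].round(3))
E
```

```text
[[0.482 0.91  0.   ]
 [0.522 1.108 0.   ]
 [0.412 1.047 0.   ]
 [0.598 0.944 0.   ]]
[[0.487 0.592 0.   ]
 [0.694 0.623 0.   ]]
[[255, [21, 0, -7], -8], [255, [21, 4, -6], -9], [255, [20, 6, -7], -8], [255, [19, 10, -7], -9], [255, [17, 12, -6], -8], [255, [15, 14, -7], -9], [255, [13, 17, -7], -8], [255, [46, 0, 3], 0]]
[[255, [46, -1, 4], 0], [255, [46, 0, 3], 0], [255, [45, -1, 3], 0], [255, [46, 0, 4], 0], [255, [46, 0, 3], 0], [255, [0, 0, 48], 0], [255, [0, 0, 47], 0], [255, [-12, 0, 0], 0]]
[[255, [-13, 0, 0], 0], [255, [0, 0, 0], 0]]
end [0.4263 0.3657 0.2451] 107.3
[[ 1.90e+00  1.89e-01  2.52e-01]
 [ 1.80e+00  1.73e-01  2.60e-01]
 [ 1.70e+00  1.56e-01  2.66e-01]
 [ 1.60e+00  1.38e-01  2.71e-01]
 [ 1.50e+00  1.22e-01  2.74e-01]
 [ 1.40e+00  1.05e-01  2.75e-01]
 [ 1.30e+00  8.90e-02  2.75e-01]
 [ 1.20e+00  7.30e-02  2.73e-01]
 [ 1.10e+00  5.70e-02  2.70e-01]
 [ 1.00e+00  4.10e-02  2.65e-01]
 [ 9.00e-01  2.60e-02  2.58e-01]
 [ 8.00e-01  1.20e-02  2.50e-01]
 [ 7.00e-01 -1.00e-03  2.41e-01]
 [ 6.00e-01 -1.40e-02  2.30e-01]
 [ 5.00e-01 -2.50e-02  2.19e-01]
 [ 4.00e-01 -3.50e-02  2.06e-01]
 [ 3.00e-01 -4.40e-02  1.92e-01]
 [ 2.00e-01 -5.10e-02  1.77e-01]
 [ 1.00e-01 -5.70e-02  1.62e-01]
 [ 0.00e+00 -6.10e-02  1.46e-01]]
```

>>> {"op": "carry_out", "data": {"increments": [[255, [21, 0, -7], -8], [255, [21, 4, -6], -8], [255, [20, 6, -7], -8], [255, [19, 10, -7], -9], [255, [17, 12, -6], -8], [255, [15, 14, -7], -9], [255, [13, 17, -7], -8], [255, [46, 0, 3], 0]]}}

```text
time: 37.1
tool_pos: [0.4948, 0.1701, 0.3561]
ee_rot: [-3.141, 0.001, 1.84]
wrist_force: [0.4, 1.0, -0.3]
width: 0.0007
finger_force: 0.0
```

>>> {"op": "carry_out", "data": {"increments": [[255, [46, -1, 4], 0], [255, [46, 0, 3], 0], [255, [45, -1, 3], 0], [255, [46, 0, 4], 0], [255, [46, 0, 3], 0], [255, [0, 0, 48], 0], [255, [0, 0, 43], 0], [255, [-12, 0, 0], 0]]}}

```text
time: 37.9
tool_pos: [0.4273, 0.378, 0.2387]
ee_rot: [-3.123, 0.006, 1.846]
wrist_force: [0.0, 0.3, -1.3]
width: 0.0005
finger_force: 0.0
```

>>> {"op": "carry_out", "data": {"increments": [[255, [-13, 0, 0], 0], [255, [0, 0, 0], 0], [255, [0, 0, 0], 0]]}}

```text
time: 38.2
tool_pos: [0.4375, 0.366, 0.2537]
ee_rot: [3.135, -0.003, 1.839]
wrist_force: [0.3, 0.7, 0.2]
width: 0.0007
finger_force: 0.0
```

```bash
cat >> h.py <<'E'
def inD(p):
    c,s=np.cos(Q[2]),np.sin(Q[2]); d=np.array(p[:2])-Q[:2]; return np.array([c*d[0]+s*d[1],-s*d[0]+c*d[1],p[2]])
def me():
    o=robot.get_obs(); print("drum frame",inD(o["tool_pos"]).round(4),"yaw",np.degrees(o["ee_rot"][2]).round(1),"F",o["wrist_force"].round(1),"w",o["width"].round(4),"t",o["time"])
E
python3 -c "
from h import *
me()"
```

```text
Traceback (most recent call last):
  File "h.py", line 65, in me
    o=robot.get_obs(); print("drum frame",inD(o["tool_pos"]).round(4),"yaw",np.degrees(o["ee_rot"][2]).round(1),"F",o["wrist_force"].round(1),"w",o["width"].round(4),"t",o["time"])
                                                                                                                                                  ^^^^^^^^^^^^^^^^
AttributeError: 'float' object has no attribute 'round'
```

>>> {"op": "carry_out", "data": {"increments": [[255, [-11, -6, 2], 0], [255, [-16, -5, -8], 0], [255, [-17, 0, -6], 0], [255, [-18, 0, -5], 0], [255, [-16, 0, -2], 0], [255, [-17, 0, -1], 0]]}}

```text
time: 38.8
tool_pos: [0.4511, 0.2711, 0.2716]
ee_rot: [3.137, -0.002, 1.841]
wrist_force: [0.6, 3.2, 0.4]
width: 0.0001
finger_force: 1.3
```

```bash
sed -i 's/"w",o\["width"\].round(4)/"w",round(o["width"],4)/' h.py; python3 - <<'E'
from h import *
me()
cv2.imwrite("pics/lid1.png",cv2.resize(robot.snapshot("side")[20:260,80:340],None,fx=2,fy=2))
E
```

```text
drum frame [0.1021 0.0051 0.2716] yaw 105.5 F [0.6 3.2 0.4] w 0.0001 t 38.8
```

View pics/lid1.png

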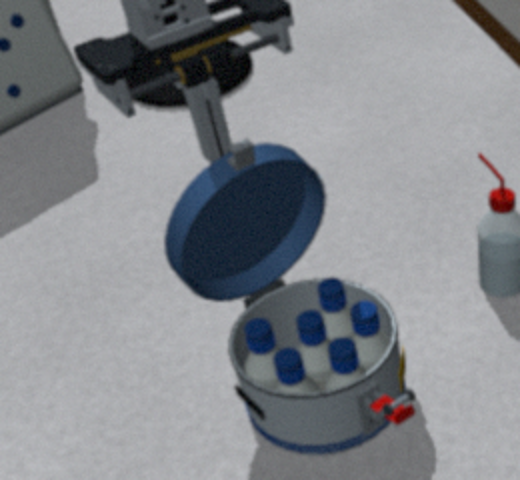

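The lid is swinging ahead of the fingers, tilted forward, with the finger behind its edge at (215,150). I'll keep going.

>>> {"op": "carry_out", "data": {"increments": [[255, [-16, 0, 1], 0], [255, [-16, 0, 2], 0], [255, [-16, 0, 3], 0], [255, [-16, 0, 6], 0], [255, [-15, 0, 7], 0], [255, [-13, 0, 8], 0], [255, [-13, 0, 9], 0], [255, [-12, 0, 11], 0]]}}

```text
time: 39.65
tool_pos: [0.4817, 0.1574, 0.2218]
ee_rot: [3.141, 0.0, 1.84]
wrist_force: [0.1, 0.8, -0.3]
width: 0.0005
finger_force: 0.6
```

>>> {"op": "carry_out", "data": {"increments": [[255, [-11, 0, 11], 0], [255, [-10, 0, 13], 0], [255, [-9, 0, 14], 0], [255, [-7, 0, 15], 0], [255, [-6, 0, 15], 0], [255, [-3, 0, 12], 0]]}}

```text
time: 40.25
tool_pos: [0.4934, 0.1143, 0.1455]
ee_rot: [3.141, -0.002, 1.84]
wrist_force: [-17.4, 4.0, 54.5]
width: 0.0008
finger_force: 27.0
```

```bash
python3 -c "
from h import *
me()"
```

```text
drum frame [-0.0601  0.0128  0.1455] yaw 105.4 F [-17.4   4.   54.5] w 0.0008 t 40.25
```

>>> {"op": "carry_out", "data": {"increments": [[255, [0, 0, -15], 0], [150, [-20, 8, -40], 0], [150, [-40, 4, -40], 0], [150, [-40, 0, -40], 0], [150, [-40, 0, 0], -2], [150, [0, 0, 0], 0], [150, [0, 0, 0], 0], [150, [0, 0, 0], 0]]}}

```text
time: 41.05
tool_pos: [0.5391, -0.008, 0.2668]
ee_rot: [-3.14, -0.001, 1.876]
wrist_force: [0.7, 0.9, 0.4]
width: 0.0385
finger_force: 0.0
```

```bash
python3 - <<'E'
from h import *
me()
c=robot.get_calibration("wrist");np.save("w2.npy",c,allow_pickle=True); im=robot.snapshot("wrist"); cv2.imwrite("pics/w2.png",im)
P=[[*D[:2],D[2]] for D in []]
def Wd(x,y,z):
    cc,s=np.cos(Q[2]),np.sin(Q[2]); return [Q[0]+cc*x-s*y,Q[1]+s*x+cc*y,z]
print(proj(c,[Wd(-.097,0,.108),Wd(-.103,0,.068),Wd(0,0,.132)]).round(1))
for n in("top","side"): cv2.imwrite(f"pics/{n}2.png",robot.snapshot(n))
E
```

```text
drum frame [-0.1905  0.0067  0.2668] yaw 107.5 F [0.7 0.9 0.4] w 0.0385 t 41.05
[[329.3 115.2]
 [328.5 125.7]
 [329.8 -37.8]]
```

View pics/w2.png

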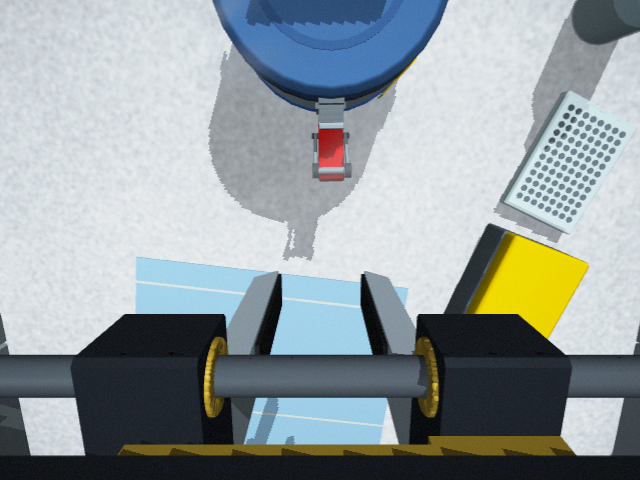

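Wrist view: the lid is shut, and the keeper is near (331,108). The claw bosses are at (316,171) and (349,170), and the pins near (316,136) and (347,136).

```bash
python3 - <<'E'
import cv2,numpy as np
s=cv2.imread("pics/side2.png")[190:250,240:300]; t=cv2.imread("pics/top2.png")[260:310,230:290]; w=cv2.imread("pics/w2.png")[90:190,290:370]
g=lambda a,k:cv2.resize(a,None,fx=k,fy=k,interpolation=cv2.INTER_CUBIC)
a,b,c=g(s,6),g(t,6),g(w,5)
im=np.zeros((600,790,3),np.uint8); im[:360,:360]=a; im[:500,380:780]=c
cv2.imwrite("pics/latch.png",im); cv2.imwrite("pics/latcht.png",b)
E
```

```text
(no output)
```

View pics/latch.png

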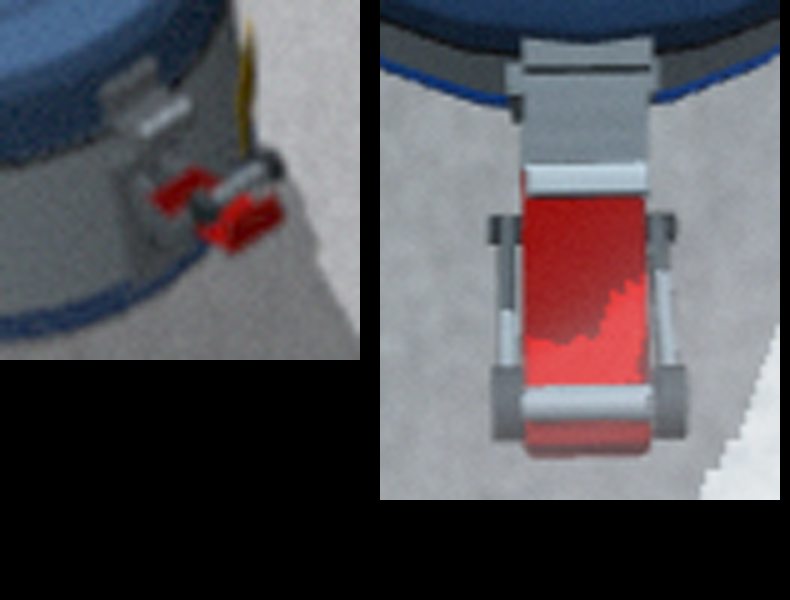

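The side crop shows the claw bosses at crop (205,210) and (270,163). The wrist crop shows the keeper groove centred at crop (586,117) and the bar at (588,403). I'll solve for the claw bar position.

```bash
sed -i 's/^Q=.*/Q=[.4872,.1755,1.8968]/' h.py; python3 - <<'E'
from h import *
from scipy.optimize import least_squares
cw=np.load("w2.npy",allow_pickle=True).item(); cs=robot.get_calibration("side")
def Wd(x,y,z):
    c,s=np.cos(Q[2]),np.sin(Q[2]); return [Q[0]+c*x-s*y,Q[1]+s*x+c*y,z]
for uv,n in(((331.8,170.6),"bar"),((331.2,113.5),"keep")):
  for z in(.068,.078,.088,.098,.108): print(n,z,inD(at_z(cw,uv,z)[0]).round(4))
r=lambda p:np.r_[proj(cw,[Wd(*p)])[0]-[331.8,170.6],proj(cs,[Wd(*p)])[0]-[279.5,221]]
o=least_squares(r,[-.14,0,.08]);print(o.x.round(4),o.fun.round(2), "dist",np.hypot(o.x[0]+.103,o.x[2]-.068))
print("side keeper pred",proj(cs,[Wd(-.097,0,.108)]).round(1), "pivot",proj(cs,[Wd(-.103,0,.068)]).round(1))
pin=(290+(588-380)/5,90+230/5)
for z in(.058,.063,.068,.073,.078):print("pin",inD(at_z(cw,pin,z)[0]).round(4))
E
```

```text
bar 0.068 [-0.1429 -0.0009  0.068 ]
bar 0.078 [-0.1423 -0.0006  0.078 ]
bar 0.088 [-0.1417 -0.0004  0.088 ]
bar 0.098 [-1.411e-01 -1.000e-04  9.800e-02]
bar 0.108 [-1.405e-01  1.000e-04  1.080e-01]
keep 0.068 [-0.0926 -0.0011  0.068 ]
keep 0.078 [-0.0933 -0.0008  0.078 ]
keep 0.088 [-0.0941 -0.0006  0.088 ]
keep 0.098 [-0.0949 -0.0003  0.098 ]
keep 0.108 [-9.57e-02 -1.00e-04  1.08e-01]
[-0.1407 -0.      0.1065] [ 0.13  0.07 -0.33  0.07] dist 0.05382050182530552
side keeper pred [[264.8 208.5]] pivot [[268.9 223.8]]
pin [-0.1117 -0.0014  0.058 ]
pin [-0.1119 -0.0013  0.063 ]
pin [-0.112  -0.0011  0.068 ]
pin [-0.1121 -0.001   0.073 ]
pin [-0.1122 -0.0009  0.078 ]
```

```bash
python3 - <<'E'
from h import *
def Wd(x,y,z):
    c,s=np.cos(Q[2]),np.sin(Q[2]); return np.array([Q[0]+c*x-s*y,Q[1]+s*x+c*y,z])
me()
plan([(Wd(-.1407,-.0005,.18),108.7,3,122),(None,None,2,122),(Wd(-.1407,-.0005,.1025),None,3,122),(None,None,2,122)])
E
```

```text
drum frame [-0.1901  0.0093  0.2675] yaw 107.5 F [-0.3 -0.1  0.1] w 0.0392 t 41.2
[[122, [17, 3, 29], 0], [122, [16, 3, 29], -1], [122, [17, 3, 29], 0], [122, [0, 0, 0], 0], [122, [0, 0, 0], 0], [122, [0, 0, 26], 0], [122, [0, 0, 26], 0], [122, [0, 0, 26], 0]]
[[122, [0, 0, 0], 0], [122, [0, 0, 0], 0]]
end [0.5325 0.0428 0.1025] 108.5
```

>>> {"op": "carry_out", "data": {"increments": [[122, [17, 3, 29], 0], [122, [16, 3, 29], -1], [122, [17, 3, 29], 0], [122, [0, 0, 0], 0], [122, [0, 0, 0], 0]]}}

```text
time: 41.7
tool_pos: [0.5327, 0.0421, 0.1812]
ee_rot: [-3.141, 0.0, 1.894]
wrist_force: [0.9, -0.6, 0.9]
width: 0.0489
finger_force: 0.0
```

```bash
python3 -c "
from h import *
me()"
```

```text
drum frame [-0.141  -0.0003  0.1812] yaw 108.5 F [ 0.9 -0.6  0.9] w 0.0489 t 41.7
```

>>> {"op": "carry_out", "data": {"increments": [[122, [0, 0, 26], 0], [122, [0, 0, 26], 0], [122, [0, 0, 26], 0], [122, [0, 0, 0], 0], [255, [0, 0, 0], 0], [255, [0, 0, 0], 0], [255, [0, 0, 0], 0], [255, [0, 0, 0], 0]]}}

```text
time: 42.5
tool_pos: [0.5333, 0.0402, 0.1056]
ee_rot: [3.141, 0.003, 1.892]
wrist_force: [-4.2, -3.7, 3.8]
width: 0.0315
finger_force: 30.0
```

```bash
python3 - <<'E'
from h import *
me()
c=robot.get_calibration("wrist");im=robot.snapshot("wrist")
s=robot.snapshot("side")
a=cv2.resize(s[170:260,220:310],(400,400),interpolation=cv2.INTER_CUBIC); b=cv2.resize(im[180:380,220:420],(400,400))
cv2.imwrite("pics/pinch.png",np.hstack([a,b]))
E
```

```text
drum frame [-0.1429 -0.0004  0.1056] yaw 108.4 F [-4.2 -3.7  3.8] w 0.0315 t 42.5
```

View pics/pinch.png

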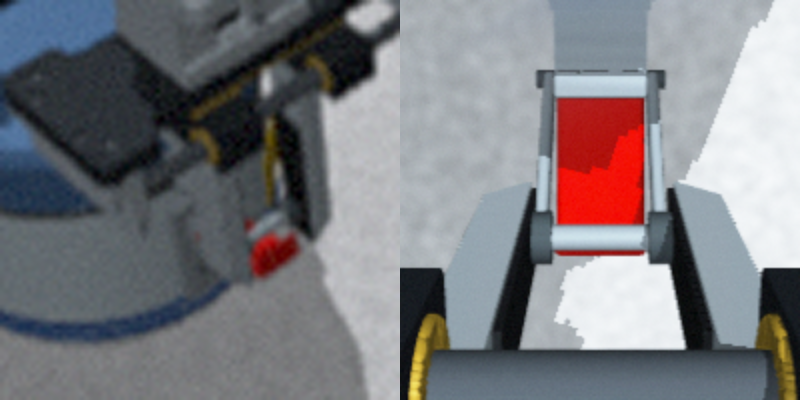

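Both claw bosses are pinched at 31.5 mm; in the wrist crop they sit at (542,238) and (660,238). I'll locate the bar from that.

```bash
python3 - <<'E'
from h import *
c=robot.get_calibration("wrist"); me()
for z in(.095,.1005,.106,.112): print(inD(at_z(c,(320.5,299),z)[0]).round(4))
E
```

```text
drum frame [-0.1429 -0.0003  0.1055] yaw 108.4 F [-4.1 -4.6  5.7] w 0.031 t 42.6
[-0.1451  0.      0.095 ]
[-0.1428  0.      0.1005]
[-0.1405  0.      0.106 ]
[-0.1381 -0.      0.112 ]
```

>>> {"op": "carry_out", "data": {"increments": [[255, [5, 0, -4], 0], [255, [6, 0, -4], 0], [255, [5, 0, -3], 0], [255, [4, 0, -3], 0], [255, [0, 0, 0], 0]]}}

```text
time: 43.1
tool_pos: [0.526, 0.0613, 0.1167]
ee_rot: [-3.14, -0.001, 1.894]
wrist_force: [-0.6, -2.6, -4.1]
width: 0.0314
finger_force: 30.0
```

```bash
python3 -c "
from h import *
me()"
```

```text
drum frame [-0.1206 -0.0002  0.1167] yaw 108.5 F [-0.6 -2.6 -4.1] w 0.0314 t 43.1
```

>>> {"op": "carry_out", "data": {"increments": [[255, [0, 0, -3], 0], [255, [6, 0, 0], 0], [255, [6, 0, 0], 0], [255, [5, 0, 0], 0], [255, [5, 0, 0], 0], [255, [0, 0, 0], 0]]}}

```text
time: 43.7
tool_pos: [0.5194, 0.0817, 0.1206]
ee_rot: [-3.141, 0.001, 1.893]
wrist_force: [-1.6, -4.2, -3.6]
width: 0.0312
finger_force: 30.0
```

```bash
python3 - <<'E'
from h import *
me(); im=robot.snapshot("wrist"); cv2.imwrite("pics/over.png",cv2.resize(im[180:380,220:420],(600,600)))
E
```

```text
drum frame [-0.0992 -0.0004  0.1206] yaw 108.5 F [-1.6 -4.2 -3.6] w 0.0312 t 43.7
```

View pics/over.png

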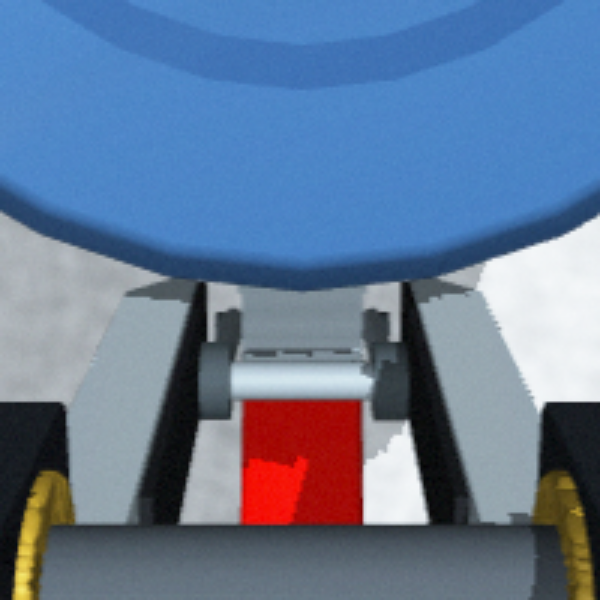

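The bar is at crop (304,380), a little in front of the groove. I'll work out how far to go.

```bash
python3 - <<'E'
from h import *
c=robot.get_calibration("wrist"); me()
for z in(.115,.118,.121,.124): print(inD(at_z(c,(321.3,306.7),z)[0]).round(4))
def Wd(x,y,z):
    cc,s=np.cos(Q[2]),np.sin(Q[2]); return [Q[0]+cc*x-s*y,Q[1]+s*x+cc*y,z]
print(((proj(c,[Wd(-.097,0,.108),Wd(-.104,0,.112),Wd(-.109,0,.112),Wd(-.09,0,.112),Wd(-.087,0,.132),Wd(-.097,0,.120)])-[220,180])*3).round(0))
E
```

```text
drum frame [-0.0992 -0.0004  0.1206] yaw 108.5 F [-2.2 -4.5 -3.1] w 0.0315 t 43.75
[-0.1033 -0.0004  0.115 ]
[-0.1019 -0.0004  0.118 ]
[-0.1006 -0.0004  0.121 ]
[-0.0993 -0.0004  0.124 ]
[[301. 327.]
 [302. 377.]
 [302. 406.]
 [301. 294.]
 [301. 321.]
 [301. 355.]]
```

>>> {"op": "carry_out", "data": {"increments": [[255, [4, 0, 0], 0], [255, [0, 0, 0], 0], [255, [0, 0, 3], 0], [255, [0, 0, 3], 0], [255, [0, 0, 3], 0], [255, [0, 0, 0], 0]]}}

```text
time: 44.35
tool_pos: [0.5183, 0.0855, 0.1139]
ee_rot: [3.141, -0.0, 1.893]
wrist_force: [-6.4, -4.3, 4.8]
width: 0.0316
finger_force: 30.0
```

```bash
python3 -c "
from h import *
me()"
```

```text
drum frame [-0.0953 -0.0006  0.1139] yaw 108.4 F [-6.4 -4.3  4.8] w 0.0316 t 44.35
```

>>> {"op": "carry_out", "data": {"increments": [[255, [0, 0, 3], 0], [255, [0, 0, 3], 0], [255, [0, 0, 0], 0]]}}

```text
time: 44.65
tool_pos: [0.5181, 0.0862, 0.1102]
ee_rot: [3.14, -0.001, 1.893]
wrist_force: [-10.0, -2.2, 14.2]
width: 0.0316
finger_force: 30.0
```

```bash
python3 - <<'E'
from h import *
me(); im=robot.snapshot("wrist"); cv2.imwrite("pics/down.png",im)
c=robot.get_calibration("wrist")
g=cv2.cvtColor(im,cv2.COLOR_BGR2GRAY)
t=cv2.imread("pics/over.png",0); t=cv2.resize(t,(200,200),interpolation=cv2.INTER_AREA)[112:142,62:140]
r=cv2.matchTemplate(g[180:380,220:420],t,cv2.TM_CCOEFF_NORMED); _,m,_,l=cv2.minMaxLoc(r); print(m,l)
uv=(321.3+l[0]-62,306.7+l[1]-112); print(uv)
for z in(.105,.108,.111,.115):print(inD(at_z(c,uv,z)[0]).round(4))
E
```

```text
drum frame [-0.0945 -0.0007  0.1102] yaw 108.5 F [-10.   -2.2  14.2] w 0.0316 t 44.65
0.637808084487915 (62, 128)
(321.3, 322.7)
[-0.1065 -0.0007  0.105 ]
[-0.1051 -0.0007  0.108 ]
[-0.1036 -0.0007  0.111 ]
[-0.1017 -0.0007  0.115 ]
```

The bar is resting on the lip at about x = −102 mm. I'll lift, move further in and retry.

>>> {"op": "carry_out", "data": {"increments": [[255, [0, 0, -4], 0], [255, [0, 0, -4], 0], [255, [4, 0, 0], 0], [255, [4, 0, 0], 0], [255, [0, 0, 0], 0]]}}

```text
time: 45.2
tool_pos: [0.5178, 0.0864, 0.1113]
ee_rot: [-3.14, 0.014, 1.891]
wrist_force: [7.0, -19.9, -15.2]
width: 0.0314
finger_force: 38.1
```

```bash
cat > bar.py <<'E'
from h import *
me(); im=robot.snapshot("wrist")
c=robot.get_calibration("wrist")
g=cv2.cvtColor(im,cv2.COLOR_BGR2GRAY); cv2.imwrite("pics/last.png",im)
t=cv2.imread("pics/over.png",0); t=cv2.resize(t,(200,200),interpolation=cv2.INTER_AREA)
# bosses only: left (66..78) and right (122..137) columns
for a,b in((63,80),(121,139)):
    r=cv2.matchTemplate(g[260:400,220+a-6:220+b+6],t[112:142,a:b],cv2.TM_CCOEFF_NORMED); _,m,_,l=cv2.minMaxLoc(r)
    v=306.7+(260+l[1])-(180+112); print(round(m,2),l,"v",v,[inD(at_z(c,(321.3,v),z)[0])[::2].round(4).tolist() for z in(.108,.112,.115,.118,.121)])
E
python3 bar.py
```

```text
drum frame [-0.0942 -0.0004  0.1113] yaw 108.3 F [  7.  -19.9 -15.2] w 0.0314 t 45.2
0.88 (6, 33) v 307.70000000000005 [[-0.0978, 0.108], [-0.096, 0.112], [-0.0946, 0.115], [-0.0933, 0.118], [-0.0919, 0.121]]
0.91 (6, 33) v 307.70000000000005 [[-0.0978, 0.108], [-0.096, 0.112], [-0.0946, 0.115], [-0.0933, 0.118], [-0.0919, 0.121]]
```

>>> {"op": "carry_out", "data": {"increments": [[255, [-4, 0, 0], 0], [255, [-3, 0, 0], 0], [255, [0, 0, 0], 0]]}}

```text
time: 45.55
tool_pos: [0.518, 0.0858, 0.1116]
ee_rot: [-3.14, -0.0, 1.892]
wrist_force: [0.8, -3.8, -13.6]
width: 0.0318
finger_force: 30.0
```

```bash
python3 bar.py; python3 - <<'E'
from h import *
g=cv2.imread("pics/down.png",0);t=cv2.imread("pics/over.png",0); t=cv2.resize(t,(200,200),interpolation=cv2.INTER_AREA)
for a,b in((63,80),(121,139)):
    r=cv2.matchTemplate(g[260:400,220+a-6:220+b+6],t[112:142,a:b],cv2.TM_CCOEFF_NORMED); _,m,_,l=cv2.minMaxLoc(r); print("down",m,306.7+(260+l[1])-292)
E
```

```text
drum frame [-0.0948 -0.0004  0.1116] yaw 108.4 F [  0.8  -3.8 -13.6] w 0.0318 t 45.55
0.9 (6, 33) v 307.70000000000005 [[-0.0983, 0.108], [-0.0966, 0.112], [-0.0953, 0.115], [-0.094, 0.118], [-0.0927, 0.121]]
0.9 (6, 33) v 307.70000000000005 [[-0.0983, 0.108], [-0.0966, 0.112], [-0.0953, 0.115], [-0.094, 0.118], [-0.0927, 0.121]]
down 0.8636878728866577 307.70000000000005
down 0.8878358602523804 307.70000000000005
```

>>> {"op": "carry_out", "data": {"increments": [[255, [0, 0, 4], 0], [255, [0, 0, 4], 0], [255, [0, 0, 4], 0], [255, [0, 0, 0], 0]]}}

```text
time: 46.0
tool_pos: [0.5182, 0.0863, 0.11]
ee_rot: [3.138, 0.002, 1.893]
wrist_force: [-14.1, -4.7, 22.5]
width: 0.0315
finger_force: 30.4
```

```bash
python3 bar.py
```

```text
drum frame [-0.0944 -0.0008  0.11  ] yaw 108.5 F [-14.1  -4.7  22.5] w 0.0315 t 46.0
0.86 (5, 33) v 307.70000000000005 [[-0.0973, 0.108], [-0.0956, 0.112], [-0.0943, 0.115], [-0.0929, 0.118], [-0.0916, 0.121]]
0.88 (6, 33) v 307.70000000000005 [[-0.0973, 0.108], [-0.0956, 0.112], [-0.0943, 0.115], [-0.0929, 0.118], [-0.0916, 0.121]]
```

>>> {"op": "carry_out", "data": {"increments": [[255, [0, 0, 3], 0], [255, [0, 0, 3], 0], [255, [0, 0, 0], 0]]}}

```text
time: 46.35
tool_pos: [0.5185, 0.0864, 0.1072]
ee_rot: [3.137, 0.002, 1.893]
wrist_force: [-20.8, -6.3, 35.4]
width: 0.0318
finger_force: 31.0
```

```bash
python3 bar.py
```

```text
drum frame [-0.0944 -0.0011  0.1072] yaw 108.5 F [-20.8  -6.3  35.4] w 0.0318 t 46.35
0.85 (5, 36) v 310.70000000000005 [[-0.0976, 0.108], [-0.0958, 0.112], [-0.0945, 0.115], [-0.0931, 0.118], [-0.0918, 0.121]]
0.84 (5, 35) v 309.70000000000005 [[-0.0971, 0.108], [-0.0953, 0.112], [-0.094, 0.115], [-0.0927, 0.118], [-0.0913, 0.121]]
```

The bar sits on the ledge, with x ≈ −97 mm and z ≈ 108 mm matching the keeper point. I'll release it and back off upward.

>>> {"op": "carry_out", "data": {"increments": [[255, [0, 0, -6], 0], [255, [0, 0, -4], 0], [110, [0, 0, 0], 0], [110, [0, 0, 0], 0], [110, [0, 0, 0], 0], [110, [-5, 0, -30], 0], [110, [-20, 0, -40], 0], [110, [-35, 0, -30], 0]]}}

```text
time: 47.2
tool_pos: [0.5377, 0.0316, 0.2084]
ee_rot: [3.137, -0.002, 1.897]
wrist_force: [1.1, -0.3, 0.7]
width: 0.0537
finger_force: 0.0
```

>>> {"op": "carry_out", "data": {"increments": [[255, [-40, 0, -20], 0], [110, [0, 0, -35], 0], [110, [0, 0, 0], 0], [110, [0, 0, 0], 0]]}}

```text
time: 47.6
tool_pos: [0.5504, -0.0079, 0.2614]
ee_rot: [3.138, -0.0, 1.893]
wrist_force: [-0.4, 0.6, -0.9]
width: 0.0533
finger_force: 0.0
```

```bash
python3 - <<'E'
from h import *
me(); c=robot.get_calibration("wrist"); w=robot.snapshot("wrist"); cv2.imwrite("pics/w3.png",w); s=robot.snapshot("side"); cv2.imwrite("pics/side3.png",s)
def Wd(x,y,z):
    cc,ss=np.cos(Q[2]),np.sin(Q[2]); return [Q[0]+cc*x-ss*y,Q[1]+ss*x+cc*y,z]
for ce,st in blobs(w,(0,170,60),(8,255,255),30): print("w red",ce.round(1),st)
for al in(.8,1.0,1.2,1.4,1.57):
    L=lambda d,n:Wd(-.103-d*np.sin(al)-n*np.cos(al),0,.068-d*np.cos(al)+n*np.sin(al))
    print(al,proj(c,[L(.002,.01),L(.052,.01),L(.052,.019)]).round(1).tolist())
print("K",proj(c,[Wd(-.097,0,.108)]).round(1), proj(c,[Wd(-.097,.013,.108),Wd(-.097,-.013,.108)]).round(1).tolist())
im=np.zeros((600,800,3),np.uint8)
u,v=proj(c,[Wd(-.12,0,.09)])[0].astype(int)
a=w[max(v-60,0):v+60,u-50:u+50]; a=cv2.resize(a,None,fx=4.9,fy=4.9,interpolation=cv2.INTER_CUBIC); im[:min(600,a.shape[0]),:a.shape[1]]=a[:600]
b=cv2.resize(s[190:250,245:295],None,fx=6,fy=6,interpolation=cv2.INTER_CUBIC); im[:360,495:795]=b
cv2.imwrite("pics/hook.png",im); print(u,v)
E
```

```text
drum frame [-0.1939 -0.0011  0.2614] yaw 108.5 F [-0.4  0.6 -0.9] w 0.0533 t 47.6
w red [317.4 139.6] [307 126  24  35 467]
0.8 [[318.8, 130.9], [319.0, 170.0], [319.1, 177.0]]
1.0 [[318.8, 129.2], [319.1, 175.8], [319.1, 181.5]]
1.2 [[318.8, 127.2], [319.1, 179.7], [319.1, 184.1]]
1.4 [[318.7, 125.0], [319.0, 181.6], [319.0, 184.2]]
1.57 [[318.7, 122.9], [319.0, 181.5], [319.0, 182.4]]
K [[318.6 110. ]] [[301.9, 110.1], [335.2, 109.9]]
318 140
```

View pics/hook.png

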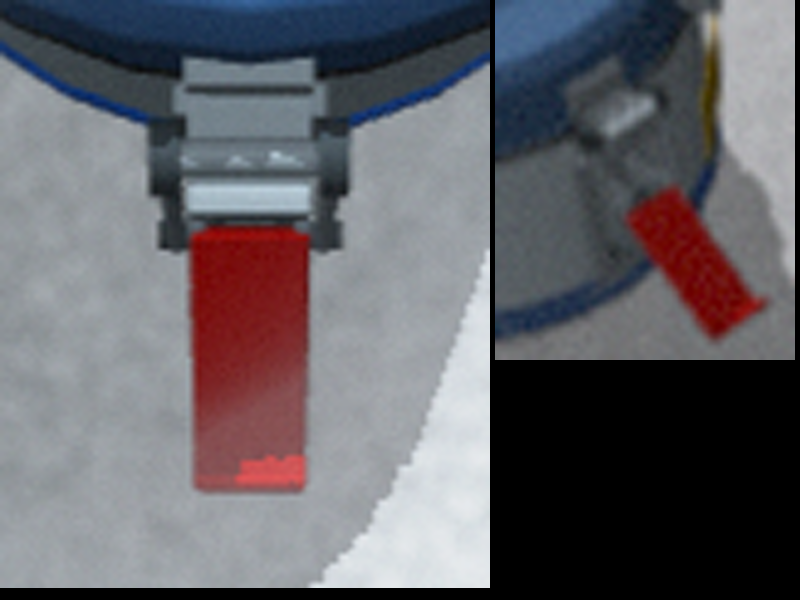

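The bar sits in the groove behind the lip (wrist crop v≈155, lip at 195), and the lever is at about 1.0. Now I'll push the lever home.

>>> {"op": "carry_out", "data": {"increments": [[255, [18, -1, 40], 0], [255, [18, 0, 40], 0], [255, [19, 0, 40], 0], [255, [0, 0, 0], 0], [255, [0, 0, 0], 0], [255, [0, 0, 0], 0], [255, [0, 0, 0], 0]]}}

```text
time: 48.4
tool_pos: [0.5337, 0.0426, 0.1434]
ee_rot: [3.136, 0.002, 1.892]
wrist_force: [-0.7, -0.3, -0.8]
width: 0.0017
finger_force: 0.0
```

```bash
python3 -c "
from h import *
me()"
```

```text
drum frame [-0.1408 -0.0014  0.1434] yaw 108.4 F [-0.7 -0.3 -0.8] w 0.0017 t 48.4
```

>>> {"op": "carry_out", "data": {"increments": [[255, [1, -1, 32], 0], [255, [0, 0, 31], 0], [255, [0, 0, 0], 0], [255, [1, 0, 6], 0], [255, [2, 0, 5], 0], [255, [2, 0, 4], 0], [255, [2, 0, 3], 0], [255, [2, 0, 3], 0]]}}

```text
time: 49.2
tool_pos: [0.5301, 0.0512, 0.0601]
ee_rot: [3.136, 0.004, 1.892]
wrist_force: [0.2, -2.5, 3.3]
width: 0.0005
finger_force: 1.8
```

```bash
python3 -c "
from h import *
me()"
```

```text
drum frame [-0.1315 -0.0008  0.0601] yaw 108.4 F [ 0.2 -2.5  3.3] w 0.0005 t 49.2
```

>>> {"op": "carry_out", "data": {"increments": [[255, [3, 0, 2], 0], [255, [3, 0, 2], 0], [255, [3, 0, 1], 0], [255, [3, 0, 0], 0], [255, [3, 0, 0], 0], [255, [0, 0, 0], 0]]}}

```text
time: 49.8
tool_pos: [0.5253, 0.0598, 0.0521]
ee_rot: [3.14, 0.016, 1.892]
wrist_force: [5.6, -18.0, 0.2]
width: 0.0005
finger_force: 9.5
```

```bash
python3 -c "
from h import *
me()"
```

```text
drum frame [-0.1218  0.001   0.0521] yaw 108.4 F [  5.6 -18.    0.2] w 0.0005 t 49.8
```

>>> {"op": "carry_out", "data": {"increments": [[255, [2, 0, 0], 0], [255, [2, 0, 0], 0], [255, [0, 0, 0], 0]]}}

```text
time: 50.1
tool_pos: [0.5252, 0.0599, 0.0521]
ee_rot: [3.14, 0.023, 1.891]
wrist_force: [8.2, -27.5, -1.5]
width: 0.0003
finger_force: 14.0
```

>>> {"op": "carry_out", "data": {"increments": [[255, [-6, 0, 0], 0], [255, [-10, 0, 0], 0], [255, [-25, 0, 0], 0], [255, [-35, 0, -30], 0], [255, [-40, 0, -30], 0], [255, [-30, 0, -40], 0], [110, [0, 0, -30], 0], [110, [0, 0, 0], 0]]}}

```text
time: 50.9
tool_pos: [0.5701, -0.0687, 0.1864]
ee_rot: [3.133, 0.003, 1.892]
wrist_force: [0.6, -0.3, -0.8]
width: 0.0128
finger_force: 0.0
```

```bash
python3 - <<'E'
from h import *
me(); cs=robot.get_calibration("side"); ct=robot.get_calibration("top")
s=robot.snapshot("side"); t=robot.snapshot("top"); cv2.imwrite("pics/sideF.png",s); cv2.imwrite("pics/topF.png",t)
def Wd(x,y,z):
    cc,ss=np.cos(Q[2]),np.sin(Q[2]); return [Q[0]+cc*x-ss*y,Q[1]+ss*x+cc*y,z]
for n,i in(("s",s),("t",t),("side3",cv2.imread("pics/side3.png"))):
    for ce,st in blobs(i,(0,150,60),(8,255,255),8): print(n,ce.round(1),st)
for al in(0,.15,.3,1.0):
    L=lambda d,n,y=0:Wd(-.103-d*np.sin(al)-n*np.cos(al),y,.068-d*np.cos(al)+n*np.sin(al))
    pts=[L(.027,.01),L(.052,.014)]
    print(al,proj(cs,pts).round(1).tolist(),proj(ct,pts).round(1).tolist())
P,b=caps(t,.098); print("caps seen",P.round(3))
E
```

```text
drum frame [-0.2579 -0.0003  0.1864] yaw 108.4 F [ 0.6 -0.3 -0.8] w 0.0128 t 50.9
s [272.8 235.3] [268 225  12  22 114]
t [155.1 159.9] [147 153  17  15 176]
side3 [331.5 120.3] [328 115   9  11  59]
side3 [277.6 233.6] [268 222  21  24 176]
0 [[273.4, 235.1], [275.9, 243.9]] [[259.4, 288.6], [262.8, 289.6]]
0.15 [[274.6, 235.6], [278.1, 245.2]] [[261.3, 287.8], [266.4, 288.3]]
0.3 [[275.6, 235.9], [280.1, 246.0]] [[263.0, 287.2], [269.7, 287.0]]
1.0 [[278.1, 233.5], [286.1, 243.2]] [[267.5, 284.4], [279.7, 281.6]]
caps seen []
```

```bash
python3 - <<'E'
from h import *
for ce,st in blobs(robot.snapshot("side"),(0,150,60),(8,255,255),8): print(ce.round(1),st)
print(robot.close_job())
E
```

```text
[272.9 235.6] [268 225  12  22 119]
the job is handed in; nothing more can be done
None
```

The job is handed in: all six bottles stand upright in the drum (one in the middle, five in a ring), the lid is shut, the claw is hooked, and the camera shows the lever fully home; the plate, tip box and wash bottle were not touched.

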